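# Tip a test disc up out of its nest and rack it

## Robot

A 6-joint arm with a two-finger parallel gripper is mounted at the origin on the work surface. World frame = base frame: x ahead of the robot, y to its left, z up, the work surface at z = 0. Lengths are in mm, angles in rad, forces in N, time in s.
With the tool pointing down it reaches from about 350 to 875 mm from the base axis. Payload 4.2 kg.
Tool frame: the origin (TCP) lies midway between the tips of the shut fingers; the grasp point (between the pads) lies 19 mm behind it; x points along the fingers, z is the direction in which the jaws open and shut, and the axes are right-handed (so a half turn about x gives the same grasp; the last joint's range is limited). The gripper opens to 85 mm and grips with 20 to 120 N. Pads are 22 mm wide; open, the fingers measure 114 mm over their backs; the gripper's body (76 mm by 85 mm) begins 54 mm behind the grasp point. The pads swing forward as they close: fully open they stand 13 mm farther back than shut.
Start: joints at [-0.878, 0.385, 0.008, 0, -1.194, -0.259], TCP at [262.713, -567.081, 231.312] pointing down, gripper open.
Joint ranges: [-3.14, 3.14], [-1.21, 2.06], [-1.07, 1.41], [-3.16, 2.05], [-2.99, -0.16], [-3.1, 3.1]. Speed limits (rad/s): [2.79, 2.79, 3.14, 3.14, 3.14, 3.14].

## Interface

Orientations are given as a rotation vector (axis times angle).
In Python, from cell import manip gives the robot as it stands. The module is installed in compiled form; this text tells all that it offers.
- The arm moves only by the tool step_arm, never from a script. Its argument "moves" is one flat list of numbers, 7 for each row, row after row: the turn, a rotation vector about the tool's x, y, z in degrees, then the shift along the tool's x, y, z in cm, then the closure, from 0 (fully open) to 1 (shut). A call has 1 to 20 rows; each row shifts and turns the pose as measured when the row begins, along the tool's axes as they then stand; what a row does not reach is not made up. A row lasts 1/10 s, in which the tool goes at most 50 mm and 8.59 degrees, less where a joint would pass 70% of its speed; a pose out of reach is approached as far as the arm can. A call with a gripper value outside its range is refused whole. The fingers move at their own pace and stop on an object; "force" is the grip in N (left out, the last holds). Time passes only in rows, so rows that do not move let the fingers close. It gives the time, the measured TCP pose, the force and the opening at its end, in the units of the state.
- manip.get_state(): the state, without advancing time (a new reading comes with each control period).
- manip.capture(name): name is "scene" or "top" or "wrist"; returns a dict with "image" (400x640x3 uint8, red, green, blue), "K" (3x3 intrinsics, pixels), "k1" (the pictures are not rectified: a ray, as slopes to the right and down, at radius r is drawn at 1 + k1 r^2 times it, then the intrinsics apply), "world_from_camera" (4x4, takes a point from camera to world coordinates). Camera axes: x right, y up, looking along -z (the intrinsics and any distortion apply to the point x, -y, -z); pixel columns grow to the right and rows downward; lengths in mm; the calibration is good to about 2 mm. A picture is of the moment at which its call begins. There is no depth.
- manip.hand_in(): hands the job in, once; it reports no verdict.
Trained networks look in the newest picture that a camera, given by its name, has taken for a name from the list of things; names that differ only in an ending like _2 or _b are one class to them, and where a whole thing is asked for, a point or a joint stands for the part that bears it (a point fixed in the world has none). Each returns a list of dicts, best first, with "p" (0 to 1); they miss things now and then, are a little off and sometimes report something else, mostly with a low value. They report only what shows in the picture. A call takes as long as a camera call. They do not tell look-alikes from the thing itself.
- manip.look_for(target, camera): "centre" ([x, y, z] in mm, in world coordinates, good to about 4 mm: the middle of the surface that is visible of it).
- manip.outline_of(target, camera): "region" (400x640 bool, what is visible of it).
The state is a dict: "clock": time; "joint_pos": joint angles; "qvel": joint speeds; "joint_torque": joint torques, N m; "tcp_pos": TCP position; "orientation": TCP orientation; "wrist_force": force on the tool from outside, world axes, zero at the start; "moment": the same for the moment, N m; "opening": opening from 0.0 (shut) to 1.0 (fully open).
Only numpy, scipy, OpenCV 4.12 (cv2) and the standard library are available. Lean on these libraries where they do the work, as an engineer would, in place of code of your own. Each camera call takes 0.05 s, during which the arm holds its last target.

## Task

Without gripping it, tip the flat steel test disc over the shelf edge of its nest so that it drops into the well and stands leaning there by itself; then let it rest, grip it by its raised edge, and lift it out. Lower it upright (do not drop it) into the empty slot of the three-slot rack, resting on the two rods, and let go. Leave the other two discs and everything else on the bench undisturbed.

Things in the scene. Friction and masses are not known exactly. Their poses are not given: they have to be found in the camera images.
- disc: the test disc to move: plain polished steel, oily and slippery (friction with the nest about 0.3), 70 mm diameter, 8 mm thick, about 0.24 kg. Origin at its centre, z is its axis. It starts lying flat (z up) on the shelf of the nest, its top face 2 mm below the nest's rim.
- nest: fixed dark grey metal nest, an open-topped block 177 (x) by 95 (y) by 57 mm high; origin under its middle on the table, x along its length, z up. Its recess is 75 mm wide (side walls 10 mm, rim at z = 57 mm). A level shelf at z = 47 mm runs from the rear wall's inner face (x = -80 mm) to x = +25 mm. The disc lies on it, centre near x = -5 mm, leaving a gap of 35 to 45 mm to the rear wall.
- nest_edge (a point): middle of the shelf's square edge (nest x = +25, y = 0, z = 47 mm), where the well begins. Once the disc's centre has been pushed some 6 mm past it along the nest's +x, it tips by its own weight if the pusher backs away (a finger on its rim can hold it flat), slides down and stands 55 to 80 degrees from flat, low edge in the well, leaning back on this edge, raised edge about 25 mm above the shelf.
- nest_well (a point): middle of the well's floor (nest x = +37, y = 0, z = 7 mm). The floor is 24 mm long, from x = +25 mm (upright face under the shelf edge) to x = +49 mm; from there the end wall slopes up and outward to x = +81 mm at z = 47 mm. The end wall's top is level with the rim.
- rack: fixed grey plastic rack, 170 (x) by 94 (y) by 42 mm high; origin under its middle on the table. Three slots in a row at x = -52, 0, +52 mm, each 12 mm wide between pairs of fins (4 mm thick, top at 42 mm, at both sides, |y| from 24 to 42 mm). Two 8 mm rods along x (axes at y = +-18, z = 10 mm) carry the discs, which stand with their axes along x, centres at y = 0, z = 44.6 mm.
- seat: a flat rubber pad (10 by 24 by 2 mm) on the rack's base plate under the one EMPTY slot (any of the three); origin under its middle, 4 mm above the table, axes parallel to the rack's. A disc properly in this slot has its centre 40.6 mm above this origin and its axis along this x.
- spec_b: another disc of the same size, standing in one of the other slots of the rack; origin at its centre, x is its axis. Leave alone.
- spec_c: a third such disc, in the remaining slot; origin at its centre, x is its axis. Leave alone.
- gauge_stand: loose magnetic gauge stand between nest and rack: blue block 50 by 45 by 50 mm with an upright rod, 200 mm high in all; origin under its middle. Leave alone.
- oil_jar: loose amber glass jar, 60 mm diameter, 80 mm high, upright beyond the nest and rack; origin under its middle. Leave alone.
- weight: loose brass cylinder, 44 mm diameter, 45 mm high, upright beyond the nest and rack; origin under its middle. Leave alone.
- collar: loose steel bearing ring lying flat on the robot's side of the gauge stand, 50 mm diameter, 16 mm high; origin under its middle. Leave alone.
- spanner: loose spanner lying flat beyond the nest and rack, under 20 mm high. Leave alone.
- solvent: loose white bottle, 70 mm diameter, 170 mm high, upright at the left; origin under its middle. Leave alone.
- beaker: loose empty glass beaker, 70 mm diameter, 90 mm high, upright at the right; origin under its middle. Leave alone.
Not all that is in view belongs to the job. What is shaped like the disc but green or turquoise is not meant.

How it is judged (in metres and radians):
On the way, in this order (a step that is already met when the one before it is completed fails the run):
1. the disc stands leaning in the well of the nest on its own (40 to 85 degrees from flat, centre past the shelf edge and low), touched by no finger (angle between disc's own z axis and vertical between 0.7 and 1.48 rad and x of disc in the frame of nest between 0.023 and 0.06 m and z of disc in the frame of nest below 0.056 m and linear speed of disc below 0.03 m/s and contact force between the fingers and disc below 0.1 N), for 0.3 s.
2. the disc is held by the fingers, lifted clear of the nest (height (world z) of disc above 0.095 m and contact force between the fingers and disc above 0.5 N and contact force between disc and nest below 0.05 N), for 0.1 s.
3. the disc has been lowered into the empty slot, still held by the fingers (centre within 12 mm of its resting height) (horizontal distance between disc and seat below 0.012 m and z of disc in the frame of seat below 0.0526 m and angle between the z axis of disc and the x axis of seat, either way round below 0.3 rad and contact force between the fingers and disc above 0.3 N), for 0.05 s.
At the end, for the whole second after the job is handed in: The disc stands upright in the formerly empty slot, resting on both rods: its centre within 9 mm across and 6 mm along the slot and within 5 mm of its resting height, its axis within 0.22 rad of the rack's row direction, at rest and released (x of disc in the frame of seat between -0.009 and 0.009 m and y of disc in the frame of seat between -0.006 and 0.006 m and z of disc in the frame of seat between 0.035 and 0.045 m and angle between the z axis of disc and the x axis of seat, either way round below 0.22 rad and linear speed of disc below 0.02 m/s and contact force between the fingers and disc below 0.05 N); the robot touches nothing.
It fails at once if another disc in the rack is displaced by more than 12 mm (distance of any of spec_b, spec_c from where it was at the start of the episode above 0.012 m).
It fails at once if something else on the bench is displaced by more than 15 mm (distance of any of gauge_stand, oil_jar, weight, collar, spanner, solvent, beaker from where it was at the start of the episode above 0.015 m).
It also fails if it takes over 70 s, if anything falls off the work surface, if the arm or the gripper's body presses on something with over 40 N, if the wrist force passes 120 N, or if a joint passes its speed limit or range.

## Working session

There is one attempt and no reset: what is moved stays moved. The work goes in short steps, Python scripts to look and compute and a tool call to move; the robot and the scene stay as the last step left them, time stands still between calls to the robot, and variables do not carry over. Pictures are saved under pics/ and viewed, and the job is handed in when it is done.

Besides the shell and the picture viewer there is one more tool, called after "Call:" as name(argument=value, ...) on one line, values as JSON. step_arm: Moves the arm, as the interface text tells. Its arguments: {"type":"object","properties":{"moves":{"type":"array","items":{"type":"number"}},"force":{"type":"number"}},"required":["moves"]}

```bash
ls; mkdir -p pics
cat > h.py <<'E'
import numpy as np, cv2
from scipy.spatial.transform import Rotation as R
from cell import manip
def save(n,img,scale=1):
    cv2.imwrite(n,cv2.cvtColor(img,cv2.COLOR_RGB2BGR))
def proj(c,P):
    P=np.atleast_2d(P).astype(float); T=np.linalg.inv(c["world_from_camera"])
    q=P@T[:3,:3].T+T[:3,3]; x=q[:,0]/-q[:,2]; y=-q[:,1]/-q[:,2]
    f=1+c["k1"]*(x*x+y*y); K=np.array(c["K"])
    return np.c_[K[0,0]*x*f+K[0,2],K[1,1]*y*f+K[1,2]]
def ray(c,u,v):
    K=np.array(c["K"]);xd=(u-K[0,2])/K[0,0];yd=(v-K[1,2])/K[1,1];x,y=xd,yd
    for _ in range(20):
        f=1+c["k1"]*(x*x+y*y);x,y=xd/f,yd/f
    W=np.array(c["world_from_camera"]);d=W[:3,:3]@np.array([x,-y,-1.]);return W[:3,3],d
def onz(c,u,v,z):
    o,d=ray(c,u,v);return o+d*(z-o[2])/d[2]
E
python3 - <<'E'
from h import *
import pickle
s=manip.get_state();print(s)
for n in("scene","top","wrist"):
    c=manip.capture(n);save(f"pics/{n}0.png",c["image"]);pickle.dump(c,open(n+"0.pkl","wb"));print(n,c["K"],c["k1"],np.round(c["world_from_camera"],3))
E
```

```text
pics
{'clock': 0.0, 'joint_pos': array([-8.78395042e-01,  3.85581388e-01,  6.59248579e-03, -5.12765279e-04,
       -1.19397871e+00, -2.58583669e-01]), 'qvel': array([-0.00117599, -0.00019093, -0.00084274, -0.0013248 ,  0.00058957,
        0.00324958]), 'joint_torque': array([-5.97107628e-04, -3.92292523e+01,  1.88402814e+01,  4.18630779e+00,
       -4.60546813e-03, -9.14741179e-06]), 'tcp_pos': array([ 262.47111305, -566.56210377,  230.19149652]), 'orientation': array([-1.5189982 ,  0.97069955,  1.5224677 ]), 'wrist_force': array([-0.11870319,  0.19103835, -0.17414206]), 'moment': array([0.0304063 , 0.03195298, 0.02914782]), 'opening': 0.9975928547830775}
scene [[395.08743246   0.         314.33445412]
 [  0.         395.08743246 200.77330265]
 [  0.           0.           1.        ]] -0.10102094498549848 [[-2.39000e-01 -6.69000e-01  7.03000e-01  1.46356e+03]
 [ 9.71000e-01 -1.53000e-01  1.84000e-01  2.53876e+02]
 [-1.50000e-02  7.27000e-01  6.87000e-01  9.57552e+02]
 [ 0.00000e+00  0.00000e+00  0.00000e+00  1.00000e+00]]
top [[425.22945286   0.         317.81270999]
 [  0.         425.22945286 202.1451795 ]
 [  0.           0.           1.        ]] -0.02053831989823544 [[-8.00000e-03  9.92000e-01 -1.26000e-01  4.16583e+02]
 [-1.00000e+00 -9.00000e-03 -1.30000e-02 -1.75330e+01]
 [-1.40000e-02  1.26000e-01  9.92000e-01  1.38652e+03]
 [ 0.00000e+00  0.00000e+00  0.00000e+00  1.00000e+00]]
wrist [[276.30112125   0.         319.41957685]
 [  0.         276.30112125 194.69526495]
 [  0.           0.           1.        ]] -0.019523651747454882 [[-4.19000e-01 -8.68000e-01 -2.67000e-01  1.95025e+02]
 [ 9.08000e-01 -4.00000e-01 -1.24000e-01 -5.98894e+02]
 [ 1.00000e-03 -2.94000e-01  9.56000e-01  3.72142e+02]
 [ 0.00000e+00  0.00000e+00  0.00000e+00  1.00000e+00]]
```

View pics/top0.png

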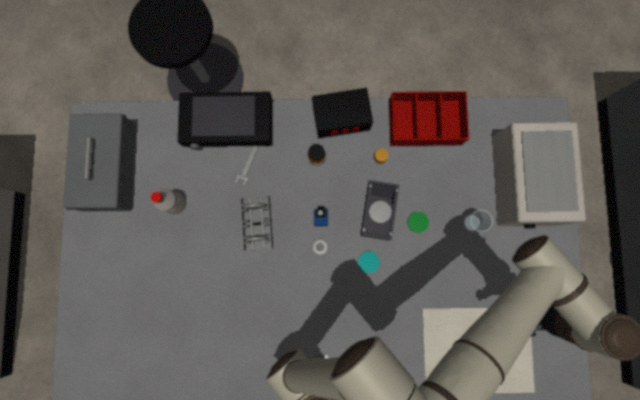

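View pics/scene0.png

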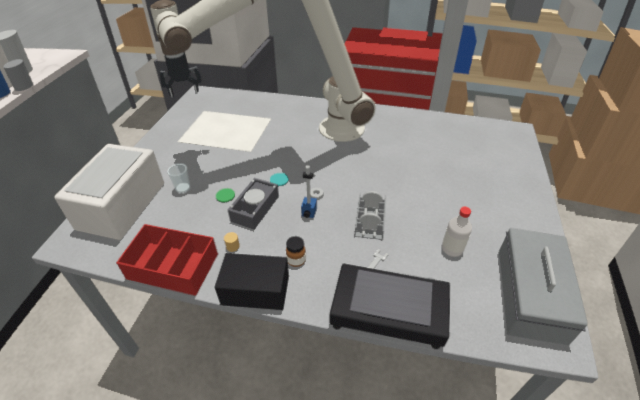

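View pics/wrist0.png

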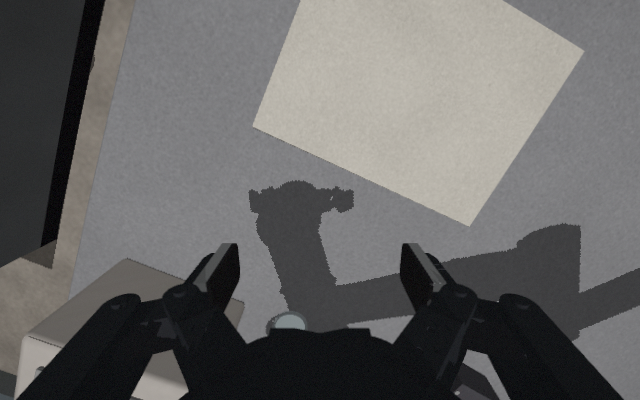

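Run:
```python
from h import *
for n in("top","scene"):
  for t in("disc","nest","nest_edge","nest_well","rack","seat","spec_b","gauge_stand","collar"):
    print(n,t,[(np.round(d["centre"]),round(d["p"],2)) for d in manip.look_for(t,n)][:4])
```

```text
top disc [(array([ 557., -195.,   57.]), 0.93), (array([ 528., -320.,    7.]), 0.87), (array([ 397., -162.,    5.]), 0.75)]
top nest [(array([ 565., -195.,   46.]), 0.78)]
top nest_edge [(array([ 567., -193.,   51.]), 0.83)]
top nest_well [(array([ 566., -196.,   48.]), 0.72), (array([540., -11.,  49.]), 0.69)]
top rack [(array([515., 203.,   7.]), 0.67)]
top seat []
top spec_b [(array([468., 194.,  72.]), 0.66), (array([574., 198.,  59.]), 0.55), (array([517., 201.,   6.]), 0.26)]
top gauge_stand [(array([538.,  -8.,  51.]), 0.73), (array([582., 457., 110.]), 0.39)]
top collar [(array([444.,  -6.,  15.]), 0.68)]
scene disc [(array([ 529., -322.,   10.]), 0.73), (array([ 557., -192.,   55.]), 0.56), (array([ 400., -152.,    6.]), 0.5), (array([ 581., -188.,   49.]), 0.31)]
scene nest [(array([ 580., -186.,   48.]), 0.65), (array([ 554., -195.,   52.]), 0.42)]
scene nest_edge [(array([ 586., -186.,   44.]), 0.74), (array([540.,  -4.,  47.]), 0.22)]
scene nest_well [(array([ 581., -192.,   45.]), 0.63)]
scene rack [(array([476., 194.,  51.]), 0.69), (array([570., 203.,  17.]), 0.64)]
scene seat [(array([ 750., -201.,   43.]), 0.54)]
scene spec_b [(array([582., 204.,  55.]), 0.7), (array([474., 199.,  49.]), 0.67), (array([ 553., -198.,   56.]), 0.3)]
scene gauge_stand [(array([542.,  -4.,  48.]), 0.94)]
scene collar [(array([452.,   0.,  14.]), 0.67)]
```

Candidates for the disc in the top picture are the steel one in the nest at (380,212), a green one at (418,222) and a turquoise one at (369,262). I choose the steel one and check it in a close crop.

Run:
```python
from h import *
import pickle
c=pickle.load(open("top0.pkl","rb"));im=c["image"]
a=cv2.resize(im[170:250,340:440],None,fx=4,fy=4,interpolation=cv2.INTER_CUBIC)
b=cv2.resize(im[180:260,220:300],None,fx=4,fy=4,interpolation=cv2.INTER_CUBIC)
x=np.hstack([a,b])
c=pickle.load(open("scene0.pkl","rb"));im=c["image"]
a=cv2.resize(im[165:230,215:315],None,fx=4,fy=4,interpolation=cv2.INTER_CUBIC)
b=cv2.resize(im[180:245,330:410],None,fx=4,fy=4,interpolation=cv2.INTER_CUBIC)
save("pics/crop0.png",np.vstack([x,np.hstack([a,b])]))
```

```text
(no output)
```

View pics/crop0.png

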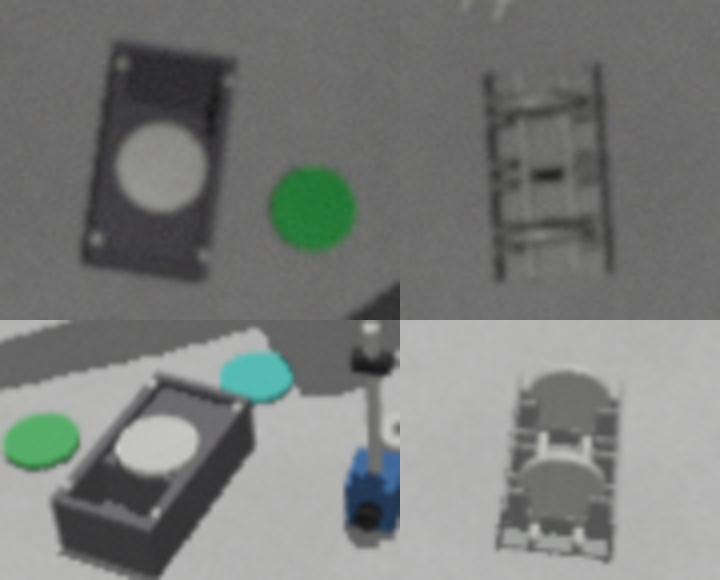

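The crop shows the steel disc on the shelf. The well is at the nest's world +x end, and the rack's middle slot is empty, with its dark pad visible. Next I fit the nest and rack poses from the corners.

Run:
```python
from h import *
import pickle
c=pickle.load(open("top0.pkl","rb"))
for nm,o,z,pts in (("nest",(340,170),57,[(112,38),(237,58),(207,283),(82,262)]),("rack",(220,180),42,[(88,66),(198,62),(211,274),(100,280)])):
    W=np.array([onz(c,o[0]+u/4,o[1]+v/4,z) for u,v in pts])[:,:2]
    print(nm,np.round(W,1),"mean",np.round(W.mean(0),1), [round(float(np.linalg.norm(W[i]-W[(i+1)%4])),1) for i in range(4)])
    ax=(W[0]+W[1]-W[2]-W[3]);print(np.degrees(np.arctan2(ax[1],ax[0])))
print(onz(c,340+161/4,170+167/4,55))
print("pad",onz(c,220+147/4,180+175/4,6))
s=manip.get_state();print(R.from_rotvec(s["orientation"]).as_matrix().round(3))
```

```text
nest [[ 655.9 -159.8]
 [ 638.9 -258.1]
 [ 461.9 -229.3]
 [ 479.  -132.4]] mean [ 558.9 -194.9] [99.8, 179.4, 98.3, 179.0]
-9.023795008241512
rack [[607.5 242.7]
 [609.9 154.5]
 [441.1 143.1]
 [437.1 230.8]] mean [523.9 192.8] [88.3, 169.1, 87.8, 170.8]
3.9300463244559403
[ 553.06284308 -196.11925092   55.        ]
pad [522.43352513 200.12755138   6.        ]
[[-0.    -0.907 -0.42 ]
 [ 0.    -0.42   0.907]
 [-1.     0.     0.   ]]
```

Call:
step_arm(moves=[8.5, 0, 0, 0, 0, 0, 0, 8.5, 0, 0, 0, 0, 0, 0, 8.5, 0, 0, 0, 0, 0, 0, 8.5, 0, 0, 0, 0, 0, 0, 0, 0, 0, 0, 0, 0, 0])

```text
clock: 1.55
tcp_pos: [262.7, -567.1, 231.3]
orientation: [-1.082, 1.285, 1.082]
wrist_force: [-1.6, -0.1, 0.0]
opening: 0.999
```

```bash
cat >> h.py <<'E'
def delta(target,zdir=None,xdir=None):
    "shift (cm, tool axes) and turn (deg, tool axes) to the wanted pose"
    s=manip.get_state();M=R.from_rotvec(s["orientation"]).as_matrix();p=s["tcp_pos"]
    print("tcp",p.round(1),"q",s["joint_pos"].round(2),"open",round(s["opening"],3),"F",s["wrist_force"].round(1),"t",round(s["clock"],2))
    print("x",M[:,0].round(3),"z",M[:,2].round(3))
    print("shift cm",((M.T@(np.array(target)-p))/10).round(2))
    if zdir is not None:
        z=np.array(zdir,float);z/=np.linalg.norm(z);x=np.array(xdir,float);x-=z*(x@z);x/=np.linalg.norm(x)
        T=np.c_[x,np.cross(z,x),z]
        print("turn deg",np.degrees(R.from_matrix(M.T@T).as_rotvec()).round(1))
def frame(yaw,o):
    a=np.radians(yaw);T=np.eye(4);T[:2,:2]=[[np.cos(a),-np.sin(a)],[np.sin(a),np.cos(a)]];T[:3,3]=o;return T
E
python3 - <<'E'
from h import *
delta([490,-185,230],[np.sin(np.radians(9)),np.cos(np.radians(9)),0],[0,0,-1])
E
```

```text
tcp [ 262.7 -567.1  231.3] q [-0.88  0.38  0.01 -0.   -1.19 -0.86] open 0.999 F [-1.6 -0.1  0. ] t 1.55
x [ 0. -0. -1.] z [ 0.17   0.985 -0.   ]
shift cm [  0.13 -15.9   41.52]
turn deg [-0.8 -0.   0. ]
```

Call:
step_arm(moves=[0, 0, 0, 0, -1.6, 4.15, 1, 0, 0, 0, 0, -1.6, 4.15, 1, 0, 0, 0, 0, -1.6, 4.15, 1, 0, 0, 0, 0, -1.6, 4.15, 1, 0, 0, 0, 0, -1.6, 4.15, 1, 0, 0, 0, 0, -1.6, 4.15, 1, 0, 0, 0, 0, -1.6, 4.15, 1, 0, 0, 0, 0, -1.6, 4.15, 1, 0, 0, 0, 0, -1.6, 4.15, 1, 0, 0, 0, 0, -1.6, 4.15, 1, 0, 0, 0, 0, 0, 0, 1])

```text
clock: 2.65
tcp_pos: [494.1, -169.8, 231.7]
orientation: [-1.112, 1.268, 1.104]
wrist_force: [-0.2, 0.4, 0.3]
opening: 0.001
```

Run:
```python
from h import *
import pickle
delta([490,-185,230])
c=manip.capture("wrist");save("pics/wrist1.png",c["image"]);pickle.dump(c,open("wrist1.pkl","wb"))
```

```text
tcp [ 494.1 -169.8  231.7] q [-0.02  0.21 -0.25  0.   -1.11 -1.69] open 0.001 F [-0.2  0.4  0.3] t 2.65
x [ 0.005 -0.002 -1.   ] z [ 0.136  0.991 -0.002]
shift cm [ 0.17  0.2  -1.56]
```

View pics/wrist1.png

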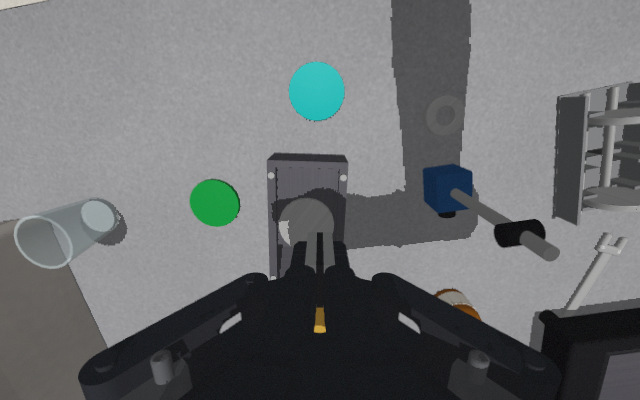

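Run:
```python
from h import *
import pickle
c=pickle.load(open("wrist1.pkl","rb"))
save("pics/w1c.png",cv2.resize(c["image"][140:290,240:380],None,fx=4,fy=4,interpolation=cv2.INTER_CUBIC))
print(np.round(c["world_from_camera"],3))
N=frame(-9,[559,-195,0]);P=np.array([[-88.5,47.5,57,1],[-88.5,-47.5,57,1],[-88.5,47.5,0,1],[-88.5,-47.5,0,1],[-5,0,55,1],[-40,0,55,1],[-80,37.5,57,1],[-80,-37.5,57,1]])
print(proj(c,(P@N.T)[:,:3]).round(1))
```

```text
[[ 1.36000e-01 -9.45000e-01 -2.97000e-01  4.19514e+02]
 [ 9.91000e-01  1.30000e-01  4.30000e-02 -1.59818e+02]
 [-2.00000e-03 -3.00000e-01  9.54000e-01  3.73122e+02]
 [ 0.00000e+00  0.00000e+00  0.00000e+00  1.00000e+00]]
[[349.  158.4]
 [266.5 156.7]
 [344.7 151. ]
 [274.3 149.6]
 [307.3 223.8]
 [307.5 197.1]
 [340.  165.5]
 [275.4 164.2]]
```

View pics/w1c.png

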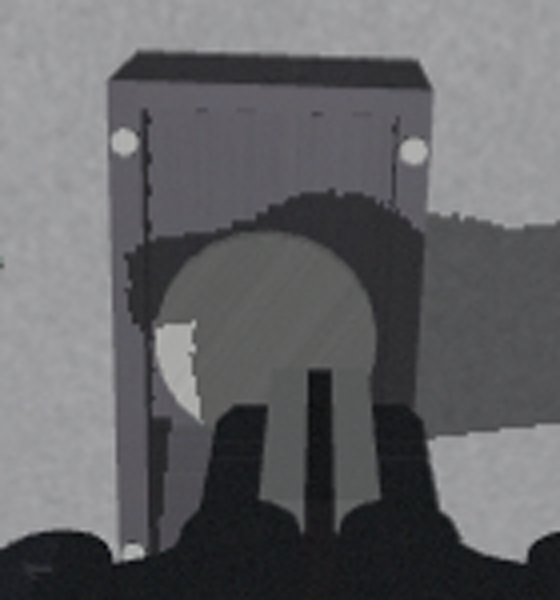

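Run:
```python
from h import *
a=np.radians(9.3)
delta([501,-186.5,49],[np.sin(a),np.cos(a),0],[0,0,-1])
```

```text
tcp [ 493.  -171.1  231.7] q [-0.02  0.21 -0.25  0.   -1.11 -1.69] open 0.006 F [0.3 0.2 0.8] t 2.7
x [ 0.004 -0.003 -1.   ] z [ 0.137  0.991 -0.002]
shift cm [18.28 -0.92 -1.38]
turn deg [ 1.4 -0.1  0.3]
```

Call:
step_arm(moves=[1.4, 0, 0.3, 3, -0.46, -0.69, 1, 0, 0, 0, 3, -0.46, -0.69, 1, 0, 0, 0, 4, 0, 0, 1, 0, 0, 0, 3, 0, 0, 1, 0, 0, 0, 2, 0, 0, 1, 0, 0, 0, 0, 0, 0, 1])

```text
clock: 3.3
tcp_pos: [500.4, -191.5, 79.7]
orientation: [-1.1, 1.276, 1.091]
wrist_force: [-0.4, 0.5, 0.3]
opening: 0.001
```

Run:
```python
from h import *
import pickle
a=np.radians(9.3)
delta([501,-186.5,49],[np.sin(a),np.cos(a),0],[0,0,-1])
c=manip.capture("wrist");save("pics/wrist2.png",c["image"])
```

```text
tcp [ 500.4 -191.5   79.7] q [-0.06  0.4  -0.41  0.   -0.76 -1.67] open 0.001 F [-0.4  0.5  0.3] t 3.3
x [ 0.005 -0.003 -1.   ] z [ 0.152  0.988 -0.003]
shift cm [3.07 0.03 0.51]
turn deg [ 0.5 -0.1  0.3]
```

View pics/wrist2.png

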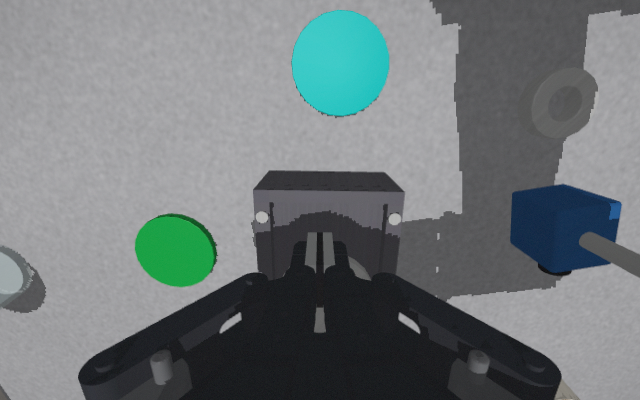

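Call:
step_arm(moves=[0.5, 0, 0.3, 0, 0, 0.5, 1, 0, 0, 0, 1.5, 0, 0, 1, 0, 0, 0, 1.1, 0, 0, 1, 0, 0, 0, 0.4, 0, 0, 1, 0, 0, 0, 0, 0, 0, 1])

```text
clock: 3.85
tcp_pos: [507.1, -188.1, 57.1]
orientation: [-1.101, 1.272, 1.077]
wrist_force: [-0.8, -0.2, -0.3]
opening: -0.002
```

Run:
```python
from h import *
import pickle
a=np.radians(9.3)
delta([501,-186.5,49],[np.sin(a),np.cos(a),0],[0,0,-1])
c=manip.capture("scene");save("pics/s3.png",cv2.resize(c["image"][150:250,195:325],None,fx=6,fy=6,interpolation=cv2.INTER_CUBIC))
```

```text
tcp [ 507.1 -188.1   57.1] q [-0.05  0.43 -0.43  0.01 -0.69 -1.68] open -0.002 F [-0.8 -0.2 -0.3] t 3.85
x [ 0.015 -0.005 -1.   ] z [ 0.16   0.987 -0.003]
shift cm [0.8  0.64 0.06]
turn deg [ 0.1 -0.2  0.9]
```

View pics/s3.png

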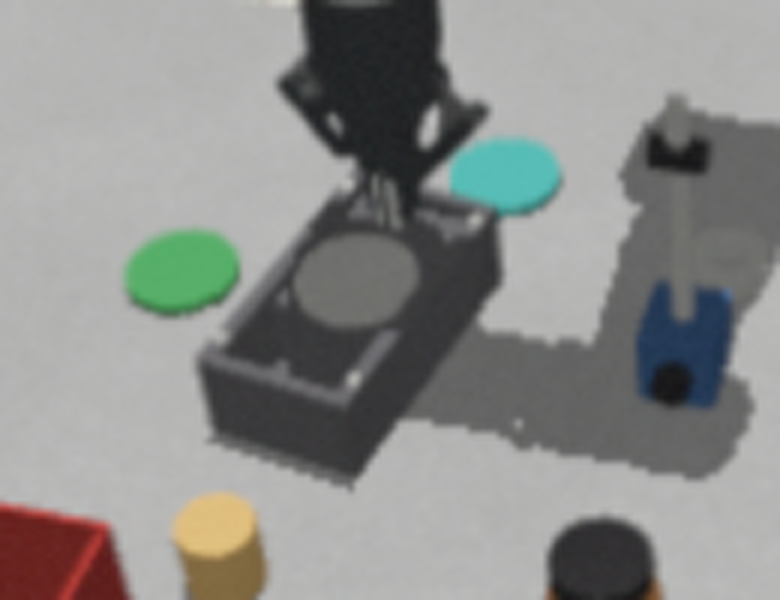

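Call:
step_arm(moves=[0, 0, 0.9, 0, 0.6, 0, 1, 0, 0, 0, 0.4, 0, 0, 1, 0, 0, 0, 0.4, 0, 0, 1, 0, 0, 0, 0, 0, 0, 1])

```text
clock: 4.3
tcp_pos: [501.9, -187.1, 50.4]
orientation: [-1.094, 1.281, 1.087]
wrist_force: [0.2, -0.7, -0.8]
opening: 0.001
```

Run:
```python
from h import *
a=np.radians(9.3)
delta([501,-186.5,49],[np.sin(a),np.cos(a),0],[0,0,-1])
```

```text
tcp [ 501.9 -187.1   50.4] q [-0.05  0.44 -0.44  0.   -0.69 -1.68] open 0.001 F [ 0.2 -0.7 -0.8] t 4.3
x [ 0.002 -0.003 -1.   ] z [ 0.159  0.987 -0.003]
shift cm [0.14 0.1  0.05]
turn deg [ 0.1 -0.2  0.2]
```

Call:
step_arm(moves=[0, 0, 0, 0.12, -0.3, 0, 1, 0, 0, 0, 0, -0.3, 0, 1, 0, 0, 0, 0, -0.3, 0, 1, 0, 0, 0, 0, -0.3, 0, 1, 0, 0, 0, 0, -0.3, 0, 1, 0, 0, 0, 0, -0.3, 0, 1, 0, 0, 0, 0, -0.3, 0, 1, 0, 0, 0, 0, -0.3, 0, 1, 0, 0, 0, 0, 0, 0, 1])

```text
clock: 5.2
tcp_pos: [527.3, -191.4, 48.8]
orientation: [-1.093, 1.282, 1.089]
wrist_force: [-0.9, -0.5, 0.6]
opening: 0.002
```

Run:
```python
from h import *
a=np.radians(9.3)
N=frame(-9.3,[561,-195.5,0])
delta((N@[-14,0,49,1])[:3],[np.sin(a),np.cos(a),0],[0,0,-1])
c=manip.capture("scene");save("pics/s4.png",cv2.resize(c["image"][150:250,195:325],None,fx=6,fy=6,interpolation=cv2.INTER_CUBIC))
print((np.linalg.inv(N)@np.r_[manip.get_state()["tcp_pos"],1]).round(1))
```

```text
tcp [ 527.3 -191.4   48.8] q [-0.06  0.48 -0.38  0.   -0.72 -1.68] open 0.002 F [-0.9 -0.5  0.6] t 5.2
x [ 0.    -0.003 -1.   ] z [ 0.159  0.987 -0.003]
shift cm [-0.02 -2.    0.13]
turn deg [ 0.1 -0.2  0. ]
[-34.1  -1.4  48.8   1. ]
```

View pics/s4.png

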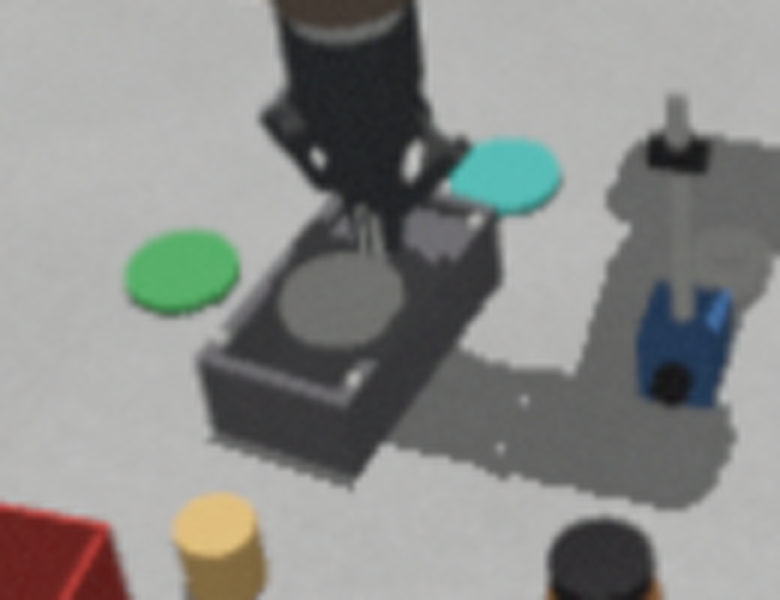

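Call:
step_arm(moves=[0, 0, 0, 0, -0.3, 0, 1, 0, 0, 0, 0, -0.3, 0, 1, 0, 0, 0, 0, -0.3, 0, 1, 0, 0, 0, 0, -0.3, 0, 1, 0, 0, 0, 0, -0.3, 0, 1, 0, 0, 0, 0, -0.3, 0, 1, 0, 0, 0, 0, -0.2, 0, 1, 0, 0, 0, 0, 0, 0, 1])

```text
clock: 6.05
tcp_pos: [548.8, -194.8, 48.8]
orientation: [-1.093, 1.282, 1.088]
wrist_force: [-0.6, 0.4, 0.5]
opening: -0.0
```

```bash
cat > look.py <<'E'
from h import *
import sys
a=np.radians(9.3)
N=frame(-9.3,[561,-195.5,0])
delta((N@[-14,0,49,1])[:3],[np.sin(a),np.cos(a),0],[0,0,-1])
c=manip.capture("scene");save(sys.argv[1],cv2.resize(c["image"][150:250,195:325],None,fx=6,fy=6,interpolation=cv2.INTER_CUBIC))
print((np.linalg.inv(N)@np.r_[manip.get_state()["tcp_pos"],1]).round(1))
E
python3 look.py pics/s5.png
```

```text
tcp [ 548.8 -194.8   48.8] q [-0.06  0.5  -0.32  0.   -0.75 -1.67] open -0.0 F [-0.6  0.4  0.5] t 6.05
x [ 0.001 -0.003 -1.   ] z [ 0.159  0.987 -0.003]
shift cm [-0.02  0.18  0.13]
turn deg [ 0.1 -0.2  0.1]
[-12.3  -1.3  48.8   1. ]
```

View pics/s5.png

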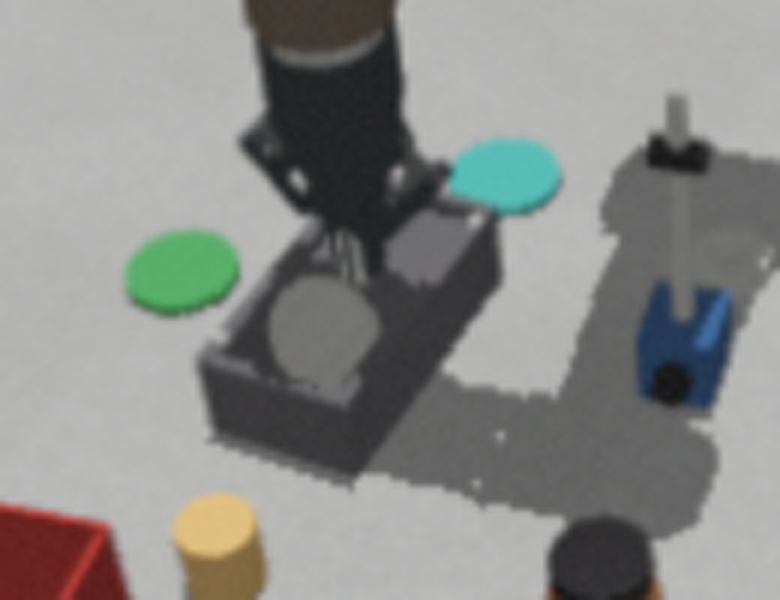

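Call:
step_arm(moves=[0, 0, 0, 0, 0.5, 0, 1, 0, 0, 0, 0, 1, 0, 1, 0, 0, 0, 0, 1, 0, 1, 0, 0, 0, 0, 0.5, 0, 1, 0, 0, 0, 0, 0, 0, 1])

```text
clock: 6.6
tcp_pos: [515.2, -189.4, 48.7]
orientation: [-1.092, 1.283, 1.089]
wrist_force: [0.5, -0.2, 0.5]
opening: 0.001
```

```bash
python3 look.py pics/s6.png
```

```text
tcp [ 515.2 -189.4   48.7] q [-0.06  0.46 -0.4   0.   -0.71 -1.68] open 0.001 F [ 0.5 -0.2  0.5] t 6.6
x [-0.    -0.003 -1.   ] z [ 0.16   0.987 -0.003]
shift cm [-0.03 -3.22  0.14]
turn deg [ 0.1 -0.2  0. ]
[-45.7  -1.4  48.8   1. ]
```

View pics/s6.png

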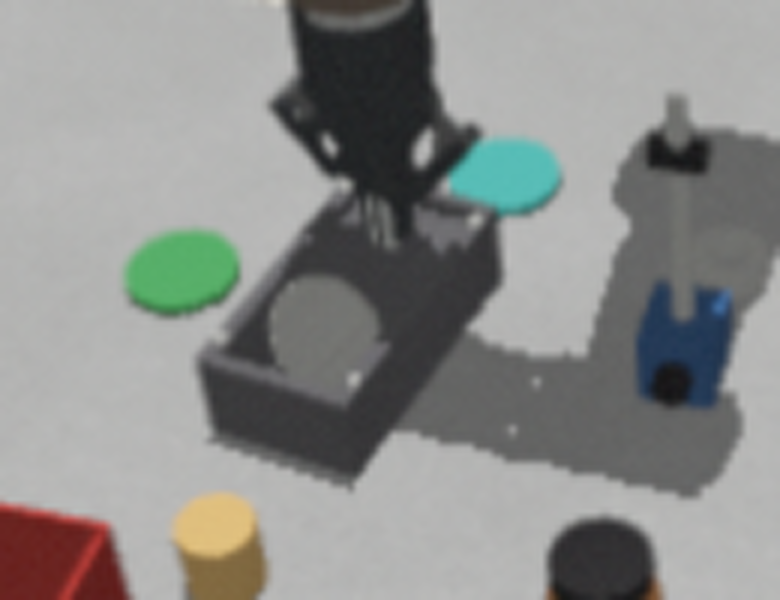

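Call:
step_arm(moves=[0, 0, 0, -3, 0, 0, 1, 0, 0, 0, -3, 0, 0, 1, 0, 0, 0, -3, 0, 0, 1, -8.2, 0, 0, -1, 0, 0, 1, -8.2, 0, 0, -1, 0, 0, 1, -8.2, 0, 0, 0, 0, 0, 0.5, -8.2, 0, 0, 0, 0, 0, 0.5, -8.2, 0, 0, 0, 0, 0, 0.5, -8.2, 0, 0, 0, 0, 0, 0.5, -8.2, 0, 0, 0, 0, 0, 0.5, -8.2, 0, 0, 0, 0, 0, 0.5, -8.2, 0, 0, 0, 0, 0, 0.5, -8.2, 0, 0, 0, 0, 0, 0.5, -8.2, 0, 0, 0, 0, 0, 0.5, 0, 0, 0, 0, 0, 0, 0.5])

```text
clock: 8.15
tcp_pos: [519.6, -189.8, 166.0]
orientation: [-2.186, 0.104, 2.168]
wrist_force: [-0.6, -0.7, 0.7]
opening: 0.5
```

Run:
```python
from h import *
import pickle
a=np.radians(9.3)
N=frame(-9.3,[561,-195.5,0])
delta((N@[20,0,180,1])[:3],-N[:3,0],[0,0,-1])
c=manip.capture("wrist");save("pics/wrist7.png",c["image"]);pickle.dump(c,open("wrist7.pkl","wb"))
```

```text
tcp [ 519.6 -189.8  166. ] q [-0.05  0.32 -0.27  0.01 -0.97 -0.04] open 0.5 F [-0.6 -0.7  0.7] t 8.15
x [ 0.008 -0.005 -1.   ] z [-0.996  0.091 -0.009]
shift cm [-1.35  0.34 -6.19]
turn deg [ 4.1 -0.5 -0.2]
```

View pics/wrist7.png

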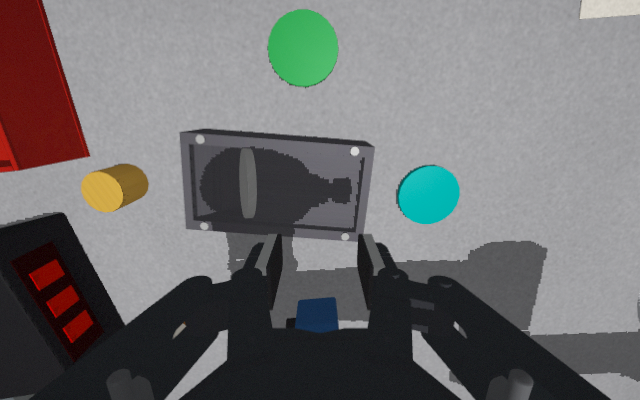

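Run:
```python
from h import *
import pickle
c=pickle.load(open("wrist7.pkl","rb"))
im=cv2.resize(c["image"][120:250,170:385],None,fx=3.7,fy=3.7,interpolation=cv2.INTER_CUBIC)
im=np.clip(im.astype(float)*1.6,0,255).astype(np.uint8)
save("pics/w7c.png",im)
```

```text
(no output)
```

View pics/w7c.png

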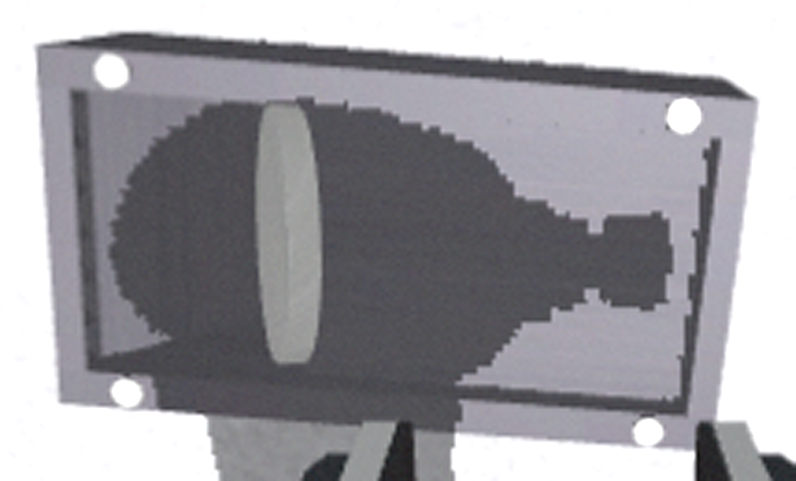

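```bash
cat > disc.py <<'E'
from h import *
import pickle
from scipy.optimize import least_squares
c=pickle.load(open("wrist7.pkl","rb"))
px=lambda u,v:np.array([(u+.5)/3.7-.5+170,(v+.5)/3.7-.5+120])
obs=np.array([px(38,45),px(756,100),px(60,402),px(720,450)])
P=np.array([[88.5,-47.5,57,1],[-88.5,-47.5,57,1],[88.5,47.5,57,1],[-88.5,47.5,57,1]])
f=lambda p:(proj(c,(P@frame(p[0],[p[1],p[2],0]).T)[:,:3])-obs).ravel()
r=least_squares(f,[-9.3,561,-195.5]);print(r.x.round(2),r.fun.round(2))
N=frame(r.x[0],[r.x[1],r.x[2],0])
for th in (55,60,65,70,75,80):
    s,k=np.sin(np.radians(th)),np.cos(np.radians(th))
    cz=7+35*s+4*k;cx=25+(4-k*(cz-47))/s
    C=np.array([cx,0,cz]);u=np.array([k,0,-s]);nb=np.array([-s,0,-k])
    t=np.radians(np.arange(0,360,2))
    out=[]
    for sg in(1,-1):
        q=C+sg*4*nb+35*(np.cos(t)[:,None]*u+np.sin(t)[:,None]*np.array([0,1,0]))
        pp=proj(c,(np.c_[q,np.ones(len(q))]@N.T)[:,:3]);pp=(pp-[170,120]+.5)*3.7-.5
        out.append((pp.min(0).round(),pp.max(0).round()))
    print(th,C.round(1),"bottom face",out[0],"top face",out[1])
E
python3 disc.py
```

```text
[  -9.4   561.91 -197.53] [-0.8  -0.1   1.58 -0.56  0.27  0.64 -1.14  0.32]
55 [36.2  0.  38. ] bottom face (array([245., 100.]), array([337., 355.])) top face (array([218., 101.]), array([306., 359.]))
60 [34.1  0.  39.3] bottom face (array([261., 102.]), array([333., 358.])) top face (array([234., 102.]), array([301., 362.]))
65 [32.5  0.  40.4] bottom face (array([276., 103.]), array([327., 361.])) top face (array([249., 102.]), array([293., 364.]))
70 [31.3  0.  41.3] bottom face (array([289., 104.]), array([318., 363.])) top face (array([262., 103.]), array([284., 365.]))
75 [30.5  0.  41.8] bottom face (array([302., 105.]), array([308., 365.])) top face (array([273., 103.]), array([275., 366.]))
80 [29.9  0.  42.2] bottom face (array([297., 105.]), array([314., 366.])) top face (array([262., 104.]), array([287., 366.]))
```

```bash
cat > pre.py <<'E'
from h import *
import sys
N=frame(-9.4,[561.5,-197,0]);th=np.radians(67.5);s,k=np.sin(th),np.cos(th)
back=float(sys.argv[1]);d=float(sys.argv[2]) if len(sys.argv)>2 else 15
u=np.array([k,0,-s]);T=np.array([18.5,0,73.2])+(d-back)*u
delta((N@np.r_[T,1])[:3],N[:3,:3]@[-s,0,-k],N[:3,:3]@u)
E
python3 pre.py 70
```

```text
tcp [ 519.6 -189.8  166. ] q [-0.05  0.32 -0.27  0.01 -0.97 -0.04] open 0.5 F [ 0.5  1.3 -0.4] t 8.2
x [ 0.008 -0.005 -1.   ] z [-0.996  0.093 -0.009]
shift cm [ 4.23  0.29 -3.95]
turn deg [ 4.  22.   0.6]
```

Call:
step_arm(moves=[1.3, 7.3, 0.2, 0, 0, 0, 0.76, 1.3, 7.3, 0.2, 0, 0, 0, 0.76, 1.3, 7.3, 0.2, 0, 0, 0, 0.76, 0, 0, 0, 0, 0, 0, 0.76])

```text
clock: 8.6
tcp_pos: [518.8, -189.7, 163.9]
orientation: [-2.529, 0.22, 1.673]
wrist_force: [-0.9, -0.2, -1.2]
opening: 0.241
```

```bash
python3 pre.py 70
```

```text
tcp [ 518.8 -189.7  163.9] q [-0.03  0.16 -0.61  0.14 -0.4  -0.26] open 0.241 F [-0.9 -0.2 -1.2] t 8.6
x [ 0.386 -0.064 -0.92 ] z [-0.906  0.164 -0.391]
shift cm [ 5.27 -0.01 -2.19]
turn deg [-0.8 -0.5 -0. ]
```

Call:
step_arm(moves=[0, 0, 0, 0, 0, -1.1, 0.76, 0, 0, 0, 1, 0, -1.1, 0.76, 0, 0, 0, 2, 0, 0, 0.76, 0, 0, 0, 1.3, 0, 0, 0.76, 0, 0, 0, 0, 0, 0, 0.76])

```text
clock: 9.1
tcp_pos: [567.5, -197.6, 136.3]
orientation: [-2.533, 0.223, 1.661]
wrist_force: [-0.6, -0.1, -0.1]
opening: 0.239
```

```bash
python3 pre.py 70;python3 pre.py 0;  python3 - <<'E'
from h import *
import pickle
c=manip.capture("wrist");save("pics/wrist9.png",c["image"]);pickle.dump(c,open("wrist9.pkl","wb"))
c=manip.capture("scene");save("pics/s9.png",cv2.resize(c["image"][130:250,195:325],None,fx=5,fy=5,interpolation=cv2.INTER_CUBIC))
E
```

```text
tcp [ 567.5 -197.6  136.3] q [-0.04  0.28 -0.55  0.14 -0.34 -0.26] open 0.239 F [-0.6 -0.1 -0.1] t 9.1
x [ 0.393 -0.065 -0.917] z [-0.902  0.167 -0.398]
shift cm [0.79 0.06 1.28]
turn deg [-1. -1. -0.]
tcp [ 567.5 -197.6  136.3] q [-0.04  0.28 -0.55  0.14 -0.34 -0.26] open 0.239 F [-0.6 -0.1 -0.1] t 9.1
x [ 0.393 -0.065 -0.917] z [-0.902  0.167 -0.398]
shift cm [7.79 0.06 1.4 ]
turn deg [-1. -1. -0.]
```

View pics/wrist9.png

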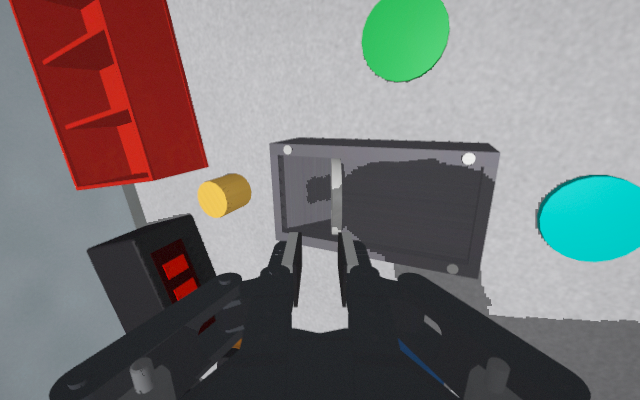

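View pics/s9.png

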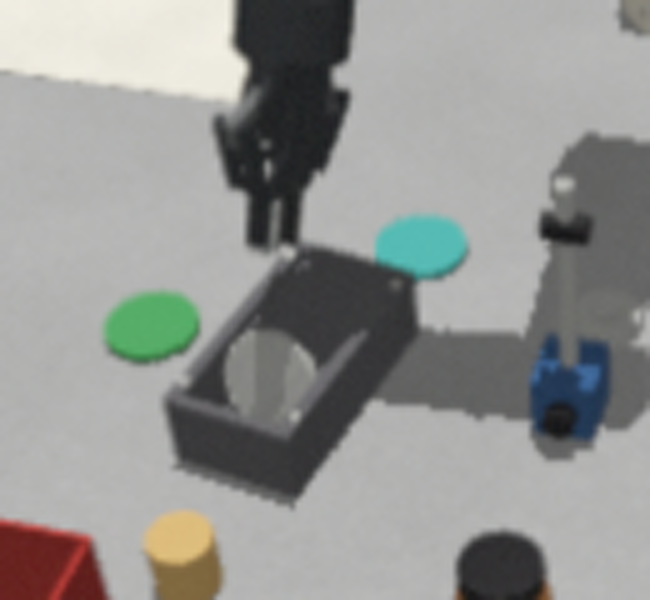

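Call:
step_arm(moves=[-1, -1, 0, 0.8, 0, 0.7, 0.76, 0, 0, 0, 1.5, 0, 0.6, 0.76, 0, 0, 0, 1.5, 0, 0, 0.76, 0, 0, 0, 1, 0, 0, 0.76, 0, 0, 0, 0, 0, 0, 0.76])

```text
clock: 9.7
tcp_pos: [576.7, -198.8, 88.8]
orientation: [-2.536, 0.206, 1.687]
wrist_force: [-1.0, -0.7, 0.4]
opening: 0.239
```

```bash
python3 pre.py 0;  python3 - <<'E'
from h import *
import pickle
c=manip.capture("wrist");save("pics/wrist10.png",c["image"]);pickle.dump(c,open("wrist10.pkl","wb"))
E
```

```text
tcp [ 576.7 -198.8   88.8] q [-0.05  0.36 -0.58  0.19 -0.23 -0.29] open 0.239 F [-1.  -0.7  0.4] t 9.7
x [ 0.381 -0.063 -0.922] z [-0.91   0.148 -0.386]
shift cm [3.06 0.08 0.32]
turn deg [ 0.1 -0.2  0. ]
```

View pics/wrist10.png

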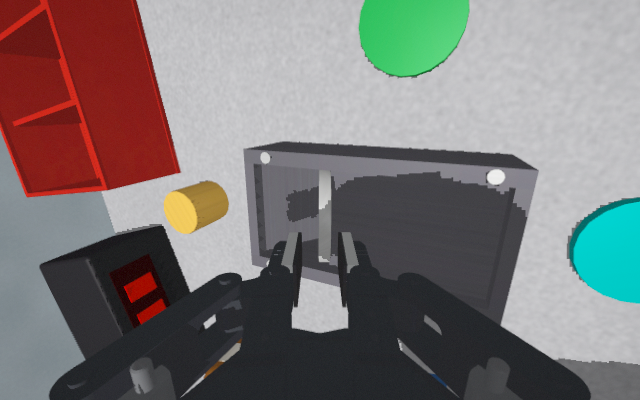

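Call:
step_arm(moves=[0, -8, 0, 0, 0, 0.3, 0.76, 0, 0, 0, 0, 0, 0, 0.76])

```text
clock: 9.95
tcp_pos: [572.0, -199.2, 88.0]
orientation: [-2.417, 0.2, 1.842]
wrist_force: [2.5, 0.6, 1.3]
opening: 0.242
```

```bash
python3 pre.py 0
```

```text
tcp [ 572.  -199.2   88. ] q [-0.05  0.39 -0.46  0.07 -0.46 -0.17] open 0.242 F [2.5 0.6 1.3] t 9.95
x [ 0.261 -0.046 -0.964] z [-0.952  0.155 -0.265]
shift cm [ 3.12 -0.05 -0.55]
turn deg [ 0.1  7.1 -0.1]
```

Call:
step_arm(moves=[0, 0, 0, 0.5, 0, -0.45, 0.76, 0, 0, 0, 0.8, 0, 0, 0.76, 0, 0, 0, 0.8, 0, 0, 0.76, 0, 0, 0, 0.6, 0, 0, 0.76, 0, 0, 0, 0, 0, 0, 0.76])

```text
clock: 10.45
tcp_pos: [583.1, -201.3, 61.5]
orientation: [-2.421, 0.201, 1.836]
wrist_force: [0.7, -1.1, 0.3]
opening: 0.238
```

```bash
python3 pre.py 0;  python3 - <<'E'
from h import *
import pickle
c=manip.capture("wrist");save("pics/wrist11.png",c["image"]);pickle.dump(c,open("wrist11.pkl","wb"))
c=manip.capture("scene");save("pics/s11.png",cv2.resize(c["image"][130:250,195:325],None,fx=5,fy=5,interpolation=cv2.INTER_CUBIC))
E
```

```text
tcp [ 583.1 -201.3   61.5] q [-0.06  0.44 -0.46  0.08 -0.4  -0.18] open 0.238 F [ 0.7 -1.1  0.3] t 10.45
x [ 0.266 -0.047 -0.963] z [-0.95   0.156 -0.27 ]
shift cm [ 0.27 -0.07 -0.15]
turn deg [ 0.1  6.8 -0.1]
```

View pics/wrist11.png

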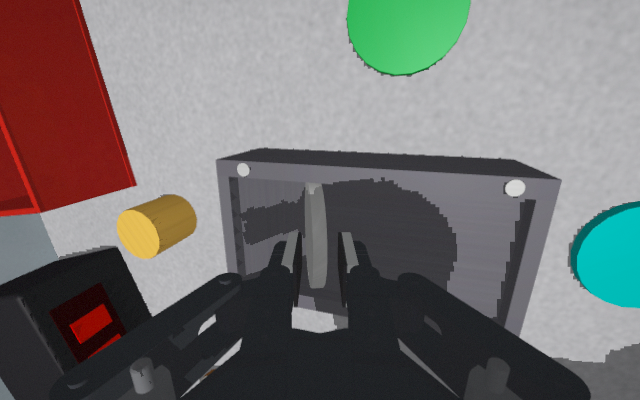

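View pics/s11.png

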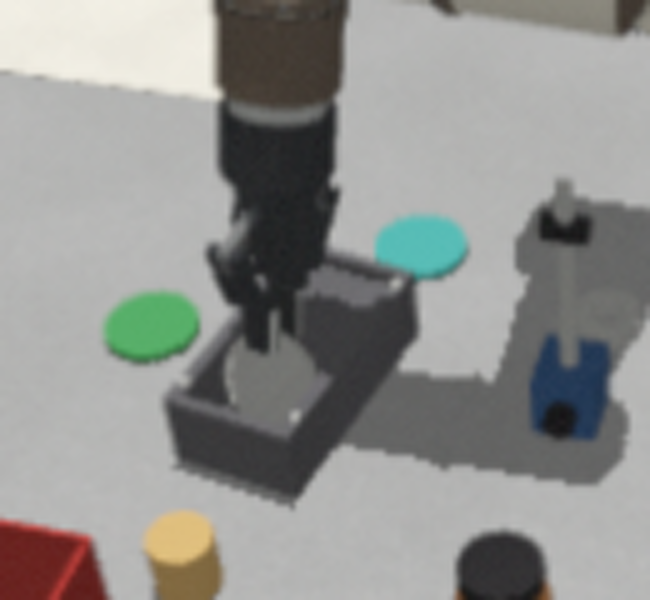

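Call:
step_arm(moves=[0, 0, 0, 0.4, 0, 0, 0.76, 0, 0, 0, 0, 0, 0, 0.76, 0, 0, 0, 0, 0, 0, 0.85, 0, 0, 0, 0, 0, 0, 1, 0, 0, 0, 0, 0, 0, 1, 0, 0, 0, 0, 0, 0, 1, 0, 0, 0, 0, 0, 0, 1], force=60)

```text
clock: 11.25
tcp_pos: [586.5, -201.6, 60.2]
orientation: [-2.428, 0.2, 1.828]
wrist_force: [0.9, 0.0, -0.2]
opening: 0.08
```

```bash
python3 pre.py 0;  python3 - <<'E'
from h import *
import pickle
c=manip.capture("wrist");save("pics/wrist12.png",c["image"]);pickle.dump(c,open("wrist12.pkl","wb"))
E
```

```text
tcp [ 586.5 -201.6   60.2] q [-0.06  0.45 -0.46  0.09 -0.39 -0.18] open 0.08 F [ 0.9  0.  -0.2] t 11.25
x [ 0.272 -0.047 -0.961] z [-0.948  0.155 -0.276]
shift cm [ 0.05 -0.05  0.14]
turn deg [ 0.1  6.5 -0.1]
```

View pics/wrist12.png

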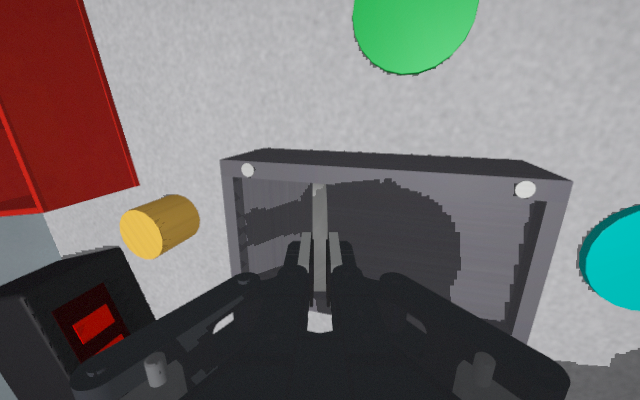

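Call:
step_arm(moves=[0, 0, 0, -0.5, 0, 0, 1, 0, 0, 0, -1, 0, 0, 1, 0, 0, 0, -1.5, 0, 0, 1, 0, 0, 0, -2, 0, 0, 1, 0, 0, 0, -2, 0, 0, 1, 0, 0, 0, 0, 0, 0, 1])

```text
clock: 11.9
tcp_pos: [564.6, -197.7, 129.8]
orientation: [-2.422, 0.2, 1.834]
wrist_force: [0.4, 0.4, -3.1]
opening: 0.073
```

```bash
python3 pre.py 0;  python3 - <<'E'
from h import *
import pickle
c=manip.capture("wrist");save("pics/wrist13.png",c["image"]);pickle.dump(c,open("wrist13.pkl","wb"))
c=manip.capture("scene");save("pics/s13.png",cv2.resize(c["image"][130:250,195:325],None,fx=5,fy=5,interpolation=cv2.INTER_CUBIC))
E
```

```text
tcp [ 564.6 -197.7  129.8] q [-0.05  0.32 -0.43  0.06 -0.55 -0.16] open 0.073 F [ 0.4  0.4 -3.1] t 11.9
x [ 0.268 -0.046 -0.962] z [-0.95   0.156 -0.272]
shift cm [ 7.35 -0.04 -0.11]
turn deg [ 0.1  6.7 -0.1]
```

View pics/wrist13.png

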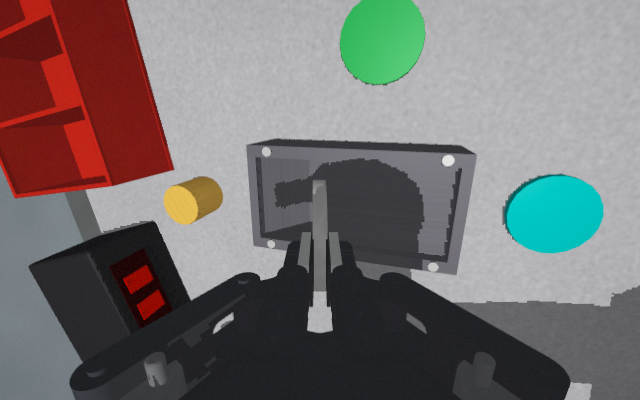

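View pics/s13.png

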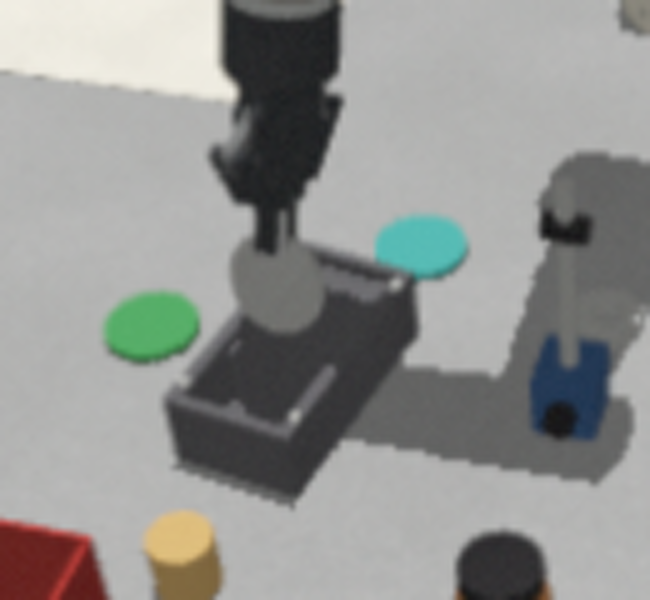

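Call:
step_arm(moves=[0, -7.8, 0, -3, 0, 0, 1, 0, -7.8, 0, -3, 0, 0, 1, 0, 0, 0, -4, 0, 0, 1, 0, 0, 0, -4, 0, 0, 1, 0, 0, 0, -3, 0, 0, 1, 0, 0, 0, 0, 0, 0, 1])

```text
clock: 12.6
tcp_pos: [544.5, -194.4, 278.4]
orientation: [-2.141, 0.183, 2.13]
wrist_force: [1.0, -0.2, -2.5]
opening: 0.073
```

```bash
cat > rk.py <<'E'
from h import *
import sys
K=frame(float(sys.argv[5]) if len(sys.argv)>5 else 4,[float(sys.argv[1]),float(sys.argv[2]),0])
delta((K@np.r_[0,0,float(sys.argv[3]),1])[:3] if sys.argv[4]=='c' else [float(v) for v in sys.argv[4].split(',')]+[float(sys.argv[3])],-K[:3,0],[0,0,-1])
E
python3 rk.py 522 198 300 c
```

```text
tcp [ 544.5 -194.4  278.4] q [-0.06  0.27 -0.04  0.   -1.26 -0.11] open 0.073 F [ 1.  -0.2 -2.5] t 12.6
x [ 0.005 -0.004 -1.   ] z [-0.986  0.167 -0.005]
shift cm [ -2.31 -38.31   8.75]
turn deg [-13.6  -0.3  -0.2]
```

Call:
step_arm(moves=[-6.8, 0, 0, -2.3, 0, 0, 1, -6.8, 0, 0, 0, 0, 0, 1, 0, 0, 0, 0, 0, 0, 1])

```text
clock: 12.9
tcp_pos: [542.6, -193.1, 294.6]
orientation: [2.176, 0.085, -2.19]
wrist_force: [-0.8, -0.3, -3.1]
opening: 0.075
```

```bash
python3 rk.py 522 198 300 c
```

```text
tcp [ 542.6 -193.1  294.6] q [-0.06  0.27 -0.   -0.   -1.31  0.14] open 0.075 F [-0.8 -0.3 -3.1] t 12.9
x [-0.006  0.001 -1.   ] z [-0.997 -0.077  0.006]
shift cm [ -0.49 -39.16  -0.94]
turn deg [0.4 0.4 0.1]
```

Call:
step_arm(moves=[0, 0, 0, -0.5, -3, 0, 1, 0, 0, 0, 0, -3.5, 0, 1, 0, 0, 0, 0, -3.5, 0, 1, 0, 0, 0, 0, -3.5, 0, 1, 0, 0, 0, 0, -3.5, 0, 1, 0, 0, 0, 0, -3.5, -0.2, 1, 0, 0, 0, 0, -3.5, -0.2, 1, 0, 0, 0, 0, -3.5, -0.2, 1, 0, 0, 0, 0, -3.5, -0.2, 1, 0, 0, 0, 0, -3, 0, 1, 0, 0, 0, 0, 0, 0, 1])

```text
clock: 14.0
tcp_pos: [521.8, 158.2, 273.0]
orientation: [2.147, 0.037, -2.253]
wrist_force: [0.0, 0.1, -2.8]
opening: 0.072
```

```bash
python3 rk.py 522 198 300 c
python3 - <<'E'
from h import *
import pickle
c=manip.capture("wrist");save("pics/wrist14.png",c["image"]);pickle.dump(c,open("wrist14.pkl","wb"))
c=manip.capture("top");save("pics/top14.png",c["image"])
E
```

```text
tcp [521.8 158.2 273. ] q [ 0.58  0.25 -0.08 -0.02 -1.29 -0.53] open 0.072 F [ 0.   0.1 -2.8] t 14.0
x [-0.048 -0.005 -0.999] z [-0.998 -0.038  0.048]
shift cm [-2.72 -3.96 -0.04]
turn deg [-1.8  2.8 -0.1]
```

View pics/wrist14.png

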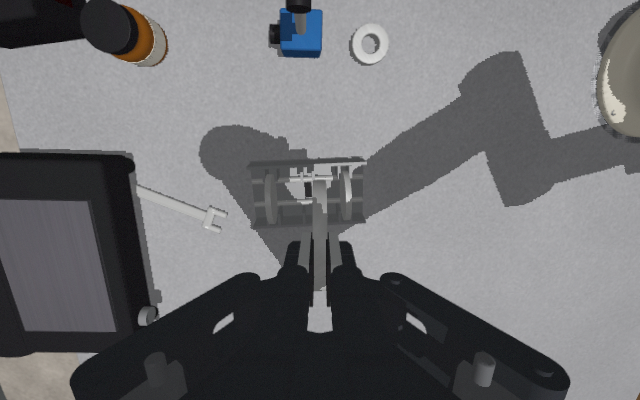

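Call:
step_arm(moves=[-1.8, 2.8, 0, 0, 0, 0, 1, 0, 0, 0, 0, 0, 0, 1])

```text
clock: 14.3
tcp_pos: [521.2, 153.7, 271.0]
orientation: [2.182, 0.064, -2.189]
wrist_force: [0.1, -0.3, -2.9]
opening: 0.078
```

```bash
python3 rk.py 522 198 300 c
python3 - <<'E'
from h import *
import pickle
c=manip.capture("wrist");pickle.dump(c,open("wrist15.pkl","wb"))
im=cv2.resize(c["image"][145:245,235:385],None,fx=5.2,fy=5.2,interpolation=cv2.INTER_CUBIC)
save("pics/w15c.png",im)
E
```

```text
tcp [521.2 153.7 271. ] q [ 0.59  0.22 -0.13  0.   -1.23 -0.52] open 0.078 F [ 0.1 -0.3 -2.9] t 14.3
x [-0.003 -0.006 -1.   ] z [-0.998 -0.065  0.003]
shift cm [-2.93 -4.4  -0.36]
turn deg [-0.3  0.2 -0.3]
```

View pics/w15c.png

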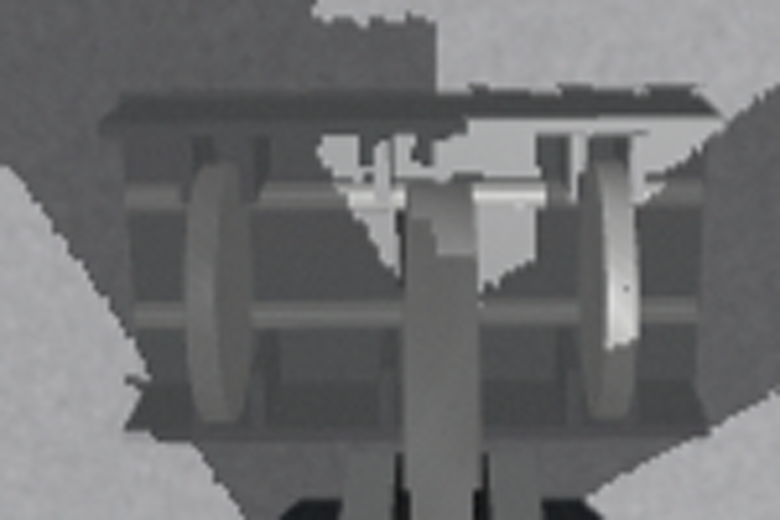

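```bash
cat > rackfit.py <<'E'
from h import *
import pickle
from scipy.optimize import least_squares
c=pickle.load(open("wrist15.pkl","rb"))
t=np.radians(np.arange(0,360,2))
def ext(K,x0):
    q=np.vstack([np.c_[np.full(len(t),x0+s),35*np.cos(t),44.6+35*np.sin(t),np.ones(len(t))] for s in(-4,4)])
    p=crop(proj(c,(q@K.T)[:,:3]));return np.r_[p.min(0),p.max(0)]
crop=lambda p:(p-[235,145]+.5)*5.2-.5
P=np.array([[85,-47,42,1],[-85,-47,42,1],[85,-47,0,1],[-85,-47,0,1]])
oc=np.array([[103,127],[722,119],[125,97],[697,90]]).ravel()
od=np.array([187,160,251,422,580,158,640,420])
def f(p,wd=1,wc=1):
    K=frame(p[0],[p[1],p[2],0])
    return np.r_[wc*(crop(proj(c,(P@K.T)[:,:3])).ravel()-oc),wd*(np.r_[ext(K,52),ext(K,-52)]-od)]/5.2
for wc,wd in((1,1),(1,0),(0,1)):
    r=least_squares(f,[4,522,198],kwargs=dict(wd=wd,wc=wc));print(r.x.round(2),r.fun.round(1))
t0=pickle.load(open("top0.pkl","rb"))
K=frame(r.x[0],[r.x[1],r.x[2],0]);print("top pred pad",(proj(t0,(K@[0,0,6,1])[:3])-[220,180])*4, "obs 147,175")
E
python3 rackfit.py
```

```text
[  4.28 525.66 199.33] [-3.  -0.7  2.6 -0.6 -0.7 -0.4  1.9 -0.3 -0.8  1.   0.4  0.8 -0.1  0.5
 -0.1  0.3]
[  4.37 525.77 200.26] [-3.1  0.1  2.4 -0.  -0.8  0.3  1.7  0.2 -0.   0.   0.   0.  -0.   0.
 -0.   0. ]
[  3.86 525.5  198.37] [-0.  -0.   0.  -0.  -0.  -0.   0.  -0.  -0.6  0.1  0.5 -0.2  0.   0.2
  0.1 -0.1]
top pred pad [[149.19088207 171.22202417]] obs 147,175
```

Run:
```python
from h import *
import pickle
c=pickle.load(open("wrist15.pkl","rb"));s=manip.get_state()
M=R.from_rotvec(s["orientation"]).as_matrix();p=s["tcp_pos"]
crop=lambda q:(q-[235,145]+.5)*5.2-.5
for X in(18,20,22):
  t=np.radians(np.arange(0,360,3))
  for z in(-4,4):
    q=np.c_[X+35*np.cos(t),35*np.sin(t),np.full(len(t),z)];w=crop(proj(c,q@M.T+p));print(X,z,w.min(0).round(),w.max(0).round(),w[w[:,1].argmin()].round())
W=np.array(c["world_from_camera"]);print((M.T@(W[:3,3]-p)).round(1),(M.T@W[:3,:3]).round(3))
```

```text
18 -4 [401. 181.] [415. 772.] [409. 181.]
18 4 [470. 181.] [483. 773.] [475. 181.]
20 -4 [401. 177.] [415. 762.] [409. 177.]
20 4 [469. 177.] [482. 762.] [475. 177.]
22 -4 [402. 173.] [415. 751.] [410. 173.]
22 4 [469. 173.] [482. 751.] [475. 173.]
[-1.418e+02  7.550e+01  1.000e-01] [[ 0.001  0.293 -0.956]
 [-0.     0.956  0.293]
 [ 1.    -0.     0.001]]
```

```bash
python3 rk.py 525.3 198.6 160 c
```

```text
tcp [521.6 153.8 271. ] q [ 0.59  0.22 -0.12  0.   -1.23 -0.52] open 0.075 F [-0.1 -0.6 -2.4] t 14.35
x [-0.003 -0.006 -1.   ] z [-0.998 -0.064  0.004]
shift cm [11.07 -4.51 -0.69]
turn deg [-0.3  0.2 -0.3]
```

Call:
step_arm(moves=[0, 0, 0, 0, -1.5, -0.23, 1, 0, 0, 0, 0, -1.5, -0.23, 1, 0, 0, 0, 0, -1.5, -0.23, 1, 0, 0, 0, 3, 0, 0, 1, 0, 0, 0, 3, 0, 0, 1, 0, 0, 0, 3, 0, 0, 1, 0, 0, 0, 2, 0, 0, 1, 0, 0, 0, 0, 0, 0, 1])

```text
clock: 15.15
tcp_pos: [529.7, 207.2, 157.7]
orientation: [2.189, 0.062, -2.19]
wrist_force: [-0.4, 0.3, -2.3]
opening: 0.075
```

```bash
python3 rk.py 525.3 198.6 160 c
python3 - <<'E'
from h import *
import pickle
c=manip.capture("wrist");pickle.dump(c,open("wrist16.pkl","wb"));save("pics/wrist16.png",c["image"])
E
```

```text
tcp [529.7 207.2 157.7] q [ 0.66  0.35 -0.24  0.   -0.98 -0.6 ] open 0.075 F [-0.4  0.3 -2.3] t 15.15
x [-0.    -0.003 -1.   ] z [-0.998 -0.059  0.   ]
shift cm [-0.22  0.84  0.49]
turn deg [-0.6  0.  -0.2]
```

View pics/wrist16.png

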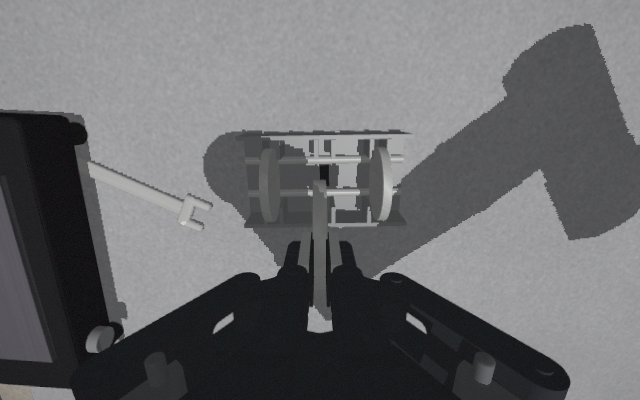

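Run:
```python
from h import *
import pickle
c=pickle.load(open("wrist16.pkl","rb"))
im=cv2.resize(c["image"][120:235,235:420],None,fx=4.3,fy=4.3,interpolation=cv2.INTER_CUBIC)
save("pics/w16c.png",im)
```

```text
(no output)
```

View pics/w16c.png

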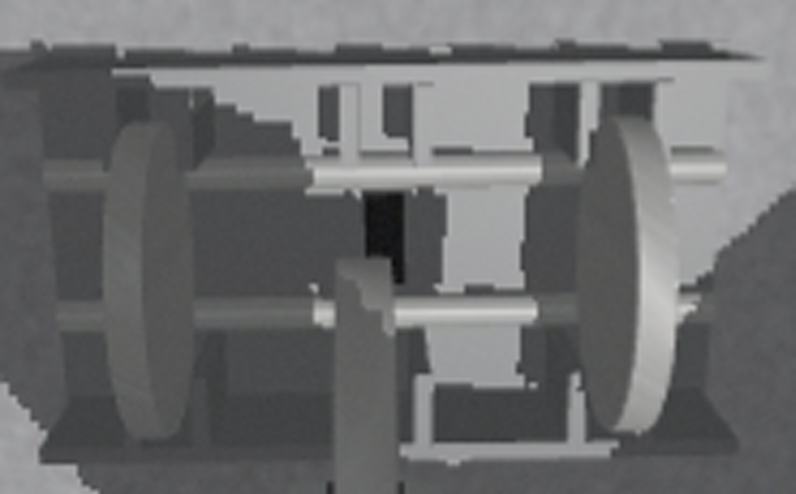

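```bash
cat > rf2.py <<'E'
from h import *
import pickle
from scipy.optimize import least_squares
c=pickle.load(open("wrist16.pkl","rb"))
t=np.radians(np.arange(0,360,2))
crop=lambda p:(p-[235,120]+.5)*4.3-.5
def ext(K,x0):
    q=np.vstack([np.c_[np.full(len(t),x0+s),35*np.cos(t),44.6+35*np.sin(t),np.ones(len(t))] for s in(-4,4)])
    p=crop(proj(c,(q@K.T)[:,:3]));return np.r_[p.min(0),p.max(0)]
od=np.array([105,121,193,439,578,116,678,434])
def f(p):
    K=frame(p[0],[p[1],p[2],0]);pad=crop(proj(c,(K@[0,0,6,1])[:3]))[0,0]
    return np.r_[np.r_[ext(K,52),ext(K,-52)]-od,pad-385]/4.3
r=least_squares(f,[4,525,198]);print(r.x.round(2),r.fun.round(1))
E
python3 rf2.py; python3 rk.py 525.3 198.6 120 c
```

```text
[  3.95 525.58 199.04] [-1.1 -0.   0.5  0.  -0.3  0.   0.9  0.1  0.1]
tcp [530.7 207.7 159.4] q [ 0.66  0.35 -0.24  0.   -0.98 -0.6 ] open 0.075 F [-0.1 -0.  -2.9] t 15.2
x [ 0.002 -0.002 -1.   ] z [-0.998 -0.06  -0.002]
shift cm [3.94 0.87 0.6 ]
turn deg [-0.6 -0.1 -0.1]
```

Call:
step_arm(moves=[-0.6, 0, 0, 0, 0.8, 0.5, 1, 0, 0, 0, 1, 0, 0, 1, 0, 0, 0, 1, 0, 0, 1, 0, 0, 0, 1, 0, 0, 1, 0, 0, 0, 0, 0, 0, 1])

```text
clock: 15.7
tcp_pos: [528.7, 201.2, 131.8]
orientation: [2.197, 0.082, -2.175]
wrist_force: [-0.5, -0.5, -3.3]
opening: 0.073
```

```bash
for i in 1 2; do python3 rk.py 525.5 198.9 66 c; python3 -c "
from cell import manip; manip.capture('wrist')"; done;  python3 - <<'E'
from h import *
import pickle
c=manip.capture("wrist");pickle.dump(c,open("wrist17.pkl","wb"))
im=cv2.resize(c["image"][90:245,215:425],None,fx=3.8,fy=3.8,interpolation=cv2.INTER_CUBIC)
save("pics/w17c.png",im)
E
```

```text
tcp [528.7 201.2 131.8] q [ 0.65  0.37 -0.29  0.   -0.9  -0.58] open 0.073 F [-0.5 -0.5 -3.3] t 15.7
x [ 0.01   0.003 -1.   ] z [-0.997 -0.072 -0.01 ]
shift cm [6.57 0.22 0.41]
turn deg [ 0.1 -0.6  0.1]
tcp [529.2 201.4 132.6] q [ 0.65  0.37 -0.29  0.01 -0.9  -0.58] open 0.075 F [ 0.7  0.1 -2.3] t 15.75
x [ 0.012  0.004 -1.   ] z [-0.997 -0.073 -0.012]
shift cm [6.65 0.24 0.47]
turn deg [ 0.2 -0.7  0.2]
```

View pics/w17c.png

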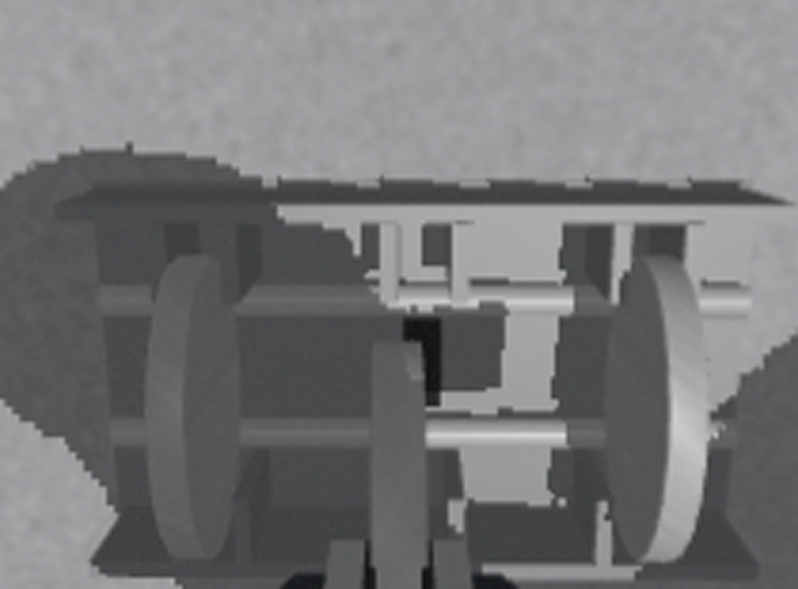

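Call:
step_arm(moves=[0, -0.6, 0, 0, 0.22, 0.43, 1, 0, 0, 0, 0.5, 0, 0, 1, 0, 0, 0, 0.7, 0, 0, 1, 0, 0, 0, 0, 0, 0, 1, 0, 0, 0, 0, 0, 0, 1])

```text
clock: 16.35
tcp_pos: [526.0, 199.5, 121.4]
orientation: [2.191, 0.085, -2.182]
wrist_force: [0.2, -0.5, -2.8]
opening: 0.073
```

```bash
for i in 1 2 3; do python3 rk.py 525.5 198.9 66 c | sed -n '1p;3p;4p'; python3 -c "
from cell import manip; manip.capture('wrist')"; done
```

```text
tcp [526.  199.5 121.4] q [ 0.65  0.38 -0.3  -0.   -0.88 -0.58] open 0.073 F [ 0.2 -0.5 -2.8] t 16.35
shift cm [5.54 0.08 0.08]
turn deg [ 0.2 -0.2  0.3]
tcp [525.9 199.4 121.3] q [ 0.65  0.38 -0.3  -0.   -0.88 -0.58] open 0.074 F [-0.5  0.  -2.9] t 16.4
shift cm [5.53 0.07 0.06]
turn deg [ 0.2 -0.2  0.3]
tcp [525.9 199.5 121.4] q [ 0.65  0.38 -0.3  -0.   -0.88 -0.58] open 0.076 F [-0.  -0.6 -2.5] t 16.45
shift cm [5.54 0.08 0.07]
turn deg [ 0.2 -0.2  0.3]
```

Call:
step_arm(moves=[0, 0, 0.3, 0.5, 0.05, 0.05, 1, 0, 0, 0, 0.6, 0, 0, 1, 0, 0, 0, 0.6, 0, 0, 1, 0, 0, 0, 0, 0, 0, 1, 0, 0, 0, 0, 0, 0, 1])

```text
clock: 17.0
tcp_pos: [525.6, 199.0, 103.0]
orientation: [2.189, 0.079, -2.179]
wrist_force: [0.7, 0.1, -2.5]
opening: 0.072
```

```bash
python3 rk.py 525.5 198.9 66 c;  python3 - <<'E'
from h import *
import pickle
c=manip.capture("wrist");pickle.dump(c,open("wrist18.pkl","wb"))
im=cv2.resize(c["image"][100:265,215:425],None,fx=3.6,fy=3.6,interpolation=cv2.INTER_CUBIC)
save("pics/w18c.png",im)
E
```

```text
tcp [525.6 199.  103. ] q [ 0.65  0.4  -0.32  0.   -0.84 -0.58] open 0.072 F [ 0.7  0.1 -2.5] t 17.0
x [ 0.004 -0.001 -1.   ] z [-0.997 -0.073 -0.004]
shift cm [3.7  0.01 0.03]
turn deg [ 0.2 -0.2 -0.1]
```

View pics/w18c.png

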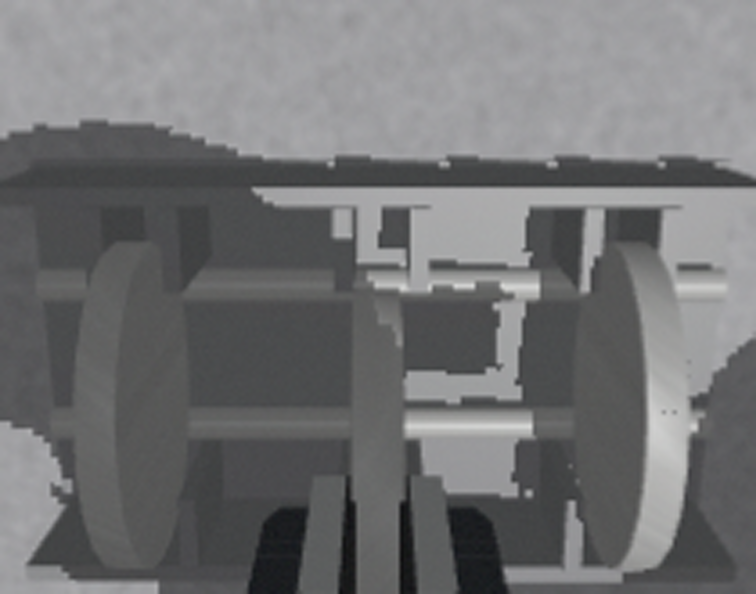

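Call:
step_arm(moves=[0, 0, 0, 0.6, 0, 0, 1, 0, 0, 0, 0.6, 0, 0, 1, 0, 0, 0, 0.6, 0, 0, 1, 0, 0, 0, 0.6, 0, 0, 1, 0, 0, 0, 0, 0, 0, 1])

```text
clock: 17.55
tcp_pos: [525.7, 199.0, 76.9]
orientation: [2.189, 0.079, -2.179]
wrist_force: [-0.9, 0.0, -2.6]
opening: 0.073
```

```bash
python3 rk.py 525.5 198.9 66 c
```

```text
tcp [525.7 199.   76.9] q [ 0.65  0.44 -0.35  0.   -0.78 -0.58] open 0.073 F [-0.9  0.  -2.6] t 17.55
x [ 0.004 -0.    -1.   ] z [-0.997 -0.073 -0.004]
shift cm [1.09 0.01 0.02]
turn deg [ 0.2 -0.2 -0. ]
```

Call:
step_arm(moves=[0, 0, 0, 0.4, 0, 0, 1, 0, 0, 0, 0.3, 0, 0, 1, 0, 0, 0, 0, 0, 0, 1, 0, 0, 0, 0, 0, 0, 1])

```text
clock: 17.95
tcp_pos: [525.9, 199.1, 69.2]
orientation: [2.189, 0.079, -2.179]
wrist_force: [0.4, -0.9, -2.3]
opening: 0.074
```

Call:
step_arm(moves=[0, 0, 0, 0.2, 0, 0, 1, 0, 0, 0, 0, 0, 0, 1])

```text
clock: 18.15
tcp_pos: [526.2, 199.2, 67.4]
orientation: [2.19, 0.079, -2.178]
wrist_force: [0.1, 0.4, -2.7]
opening: 0.073
```

Call:
step_arm(moves=[0, 0, 0, 0.15, 0, 0, 1, 0, 0, 0, 0, 0, 0, 1])

```text
clock: 18.35
tcp_pos: [526.2, 199.3, 66.0]
orientation: [2.19, 0.08, -2.178]
wrist_force: [-0.1, 0.7, -2.9]
opening: 0.073
```

Call:
step_arm(moves=[0, 0, 0, 0.1, 0, 0.05, 1, 0, 0, 0, 0, 0, 0, 1])

```text
clock: 18.55
tcp_pos: [525.8, 199.3, 65.0]
orientation: [2.19, 0.08, -2.178]
wrist_force: [0.0, -0.3, -3.5]
opening: 0.07
```

Call:
step_arm(moves=[0, 0, 0, 0.1, 0, 0, 1, 0, 0, 0, 0, 0, 0, 1])

```text
clock: 18.75
tcp_pos: [526.2, 199.3, 64.8]
orientation: [2.191, 0.08, -2.177]
wrist_force: [-0.2, -0.6, -2.4]
opening: 0.074
```

Call:
step_arm(moves=[0, 0, 0, 0.1, 0, 0, 1, 0, 0, 0, 0, 0, 0, 1])

```text
clock: 18.95
tcp_pos: [526.5, 199.2, 64.7]
orientation: [2.191, 0.081, -2.176]
wrist_force: [-0.6, 0.2, -2.1]
opening: 0.072
```

Call:
step_arm(moves=[0, 0, 0, 0.1, 0, 0, 1, 0, 0, 0, 0, 0, 0, 1])

```text
clock: 19.15
tcp_pos: [526.6, 199.0, 64.6]
orientation: [2.192, 0.081, -2.175]
wrist_force: [-0.1, -0.8, -0.4]
opening: 0.076
```

Run:
```python
from h import *
import pickle
c=manip.capture("wrist");pickle.dump(c,open("wrist19.pkl","wb"))
a=cv2.resize(c["image"][90:290,215:425],None,fx=2.4,fy=2.4,interpolation=cv2.INTER_CUBIC)
c=manip.capture("scene");b=cv2.resize(c["image"][165:245,335:410],None,fx=4,fy=6,interpolation=cv2.INTER_CUBIC)
save("pics/w19.png",np.hstack([a,b]))
print(manip.get_state()["wrist_force"])
```

```text
[-1.01366341 -1.10199235  3.13592207]
```

View pics/w19.png

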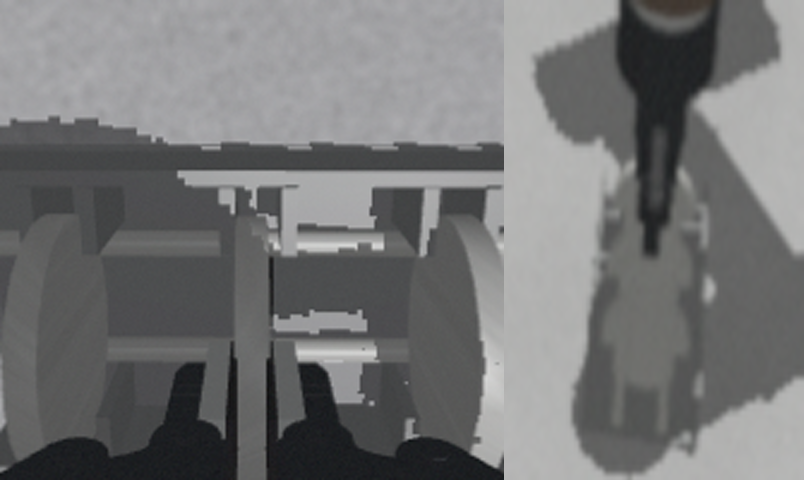

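Call:
step_arm(moves=[0, 0, 0, 0, 0, 0, 0.88, 0, 0, 0, 0, 0, 0, 0.8, 0, 0, 0, 0, 0, 0, 0.72, 0, 0, 0, 0, 0, 0, 0.72, 0, 0, 0, 0, 0, 0, 0.72])

```text
clock: 19.75
tcp_pos: [527.8, 200.2, 64.1]
orientation: [2.195, 0.083, -2.173]
wrist_force: [-0.5, 0.0, 0.2]
opening: 0.278
```

```bash
python3 rk.py 525.5 198.9 66 c
python3 - <<'E'
from h import *
import pickle
c=manip.capture("wrist");pickle.dump(c,open("wrist20.pkl","wb"))
save("pics/w20.png",c["image"])
E
```

```text
tcp [527.8 200.2  64.1] q [ 0.65  0.45 -0.36  0.01 -0.75 -0.58] open 0.278 F [-0.5  0.   0.2] t 19.75
x [ 0.01   0.002 -1.   ] z [-0.997 -0.075 -0.01 ]
shift cm [-0.2   0.11  0.24]
turn deg [ 0.3 -0.6  0.1]
```

View pics/w20.png

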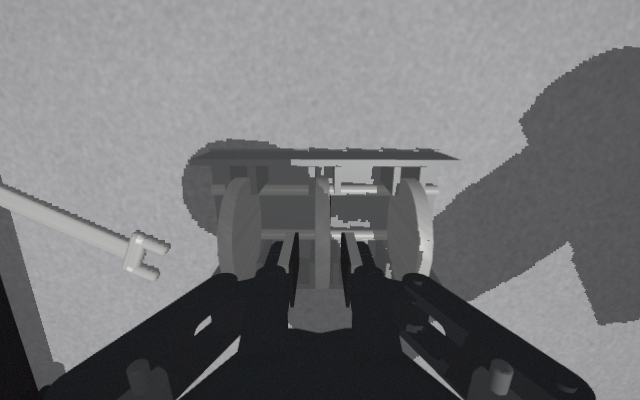

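Call:
step_arm(moves=[0, 0, 0, -1, 0, 0, 0.72, 0, 0, 0, -1, 0, 0, 0.72, 0, 0, 0, -2, 0, 0, 0.72, 0, 0, 0, -4, 0, 0, 0.72, 0, 0, 0, -4, 0, 0, 0.72, 0, 0, 0, -4, 0, 0, 0.72, 0, 0, 0, 0, 2, 0, 0.72, 0, 0, 0, 0, 3, 0, 0.72, 0, 0, 0, 0, 0, 0, 0.72])

```text
clock: 20.7
tcp_pos: [530.9, 149.4, 240.1]
orientation: [2.206, 0.09, -2.162]
wrist_force: [-0.2, 0.3, 0.3]
opening: 0.278
```

```bash
python3 rk.py 525.5 198.9 66 c
python3 - <<'E'
from h import *
import pickle
c=manip.capture("wrist");pickle.dump(c,open("wrist21.pkl","wb"))
a=cv2.resize(c["image"][130:250,225:405],None,fx=4.2,fy=4.2,interpolation=cv2.INTER_CUBIC)
save("pics/w21.png",a)
c=manip.capture("scene");save("pics/s21.png",c["image"])
E
```

```text
tcp [530.9 149.4 240.1] q [ 0.57  0.24 -0.18  0.01 -1.13 -0.5 ] open 0.278 F [-0.2  0.3  0.3] t 20.7
x [ 0.02   0.006 -1.   ] z [-0.997 -0.077 -0.02 ]
shift cm [17.42 -4.91  0.5 ]
turn deg [ 0.4 -1.2  0.2]
```

View pics/w21.png

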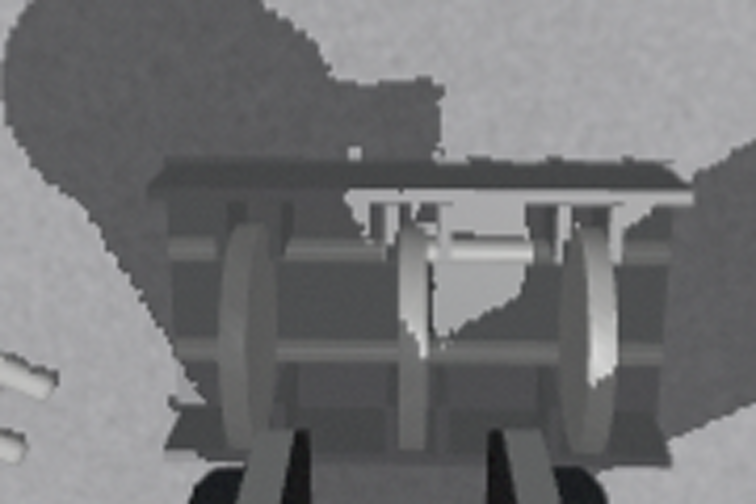

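View pics/s21.png

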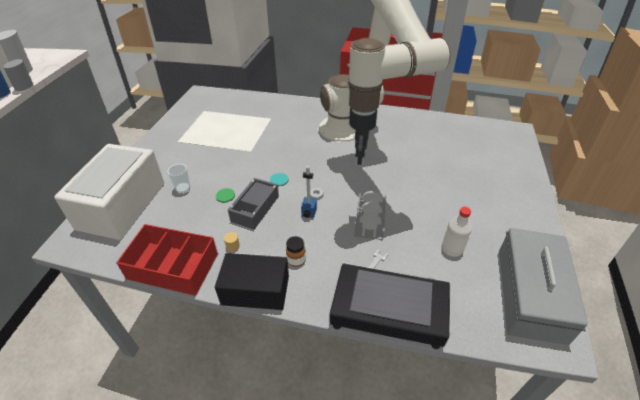

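Run:
```python
from h import *
print(manip.hand_in())
```

```text
the job is handed in; nothing more can be done
None
```

The disc is standing in the rack's middle slot, which was the empty one, and the job is handed in at about 21 s. No verdict was given, so the results below rest on my own checks.

- **Tipping:** I pushed the steel disc over the shelf edge with shut fingers and backed off. It stood leaning in the well at about 67°, untouched.
- **Grasp and lift:** I gripped it by its raised edge and lifted it clear, and the picture showed it held above the nest. The tool was tilted about 7° less than the disc, because joint 5 was nearing the end of its range. The disc aligned with the pads as they closed.
- **Placing:** I lowered it until the rods carried the weight. The TCP stopped at 64.6 mm, the height worked out for a seated disc. I then opened the fingers and retreated.

**Last checks:**
- The wrist picture showed the disc upright between its fins, parallel to the other two discs and level with them.
- Just before release it sat about 2 mm off the slot's middle along the row, within the 9 mm allowed.
- The scene picture showed the other things where they were at the start.
- The wrist force was near zero after release.

**Disagreement:** the top camera put the nest and rack about 3 mm and 2 mm (x and y) away from where the wrist camera did. I used the wrist camera, because it agreed with the held disc to within 1 mm.

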